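Load tool tubes into a carrier and hang it on the spring balancer

ROBOT

A 6-joint arm with a two-finger parallel gripper is mounted at the origin on the work surface. World frame = base frame: x ahead of the robot, y to its left, z up, the work surface at z = 0. Lengths are in m, angles in rad, forces in N, time in s.
With the tool pointing down it reaches from about 0.425 to 0.95 m from the base axis. Payload 3.5 kg.
Tool frame: the origin (TCP) lies at the very end of the fingers, on their centre line; the grasp point (between the pads) lies 19 mm behind it; z points along the fingers, y is the direction in which the jaws open and shut (so a half turn about z gives the same grasp; the last joint's range is limited). The gripper opens to 85 mm and grips with 20 to 120 N. Pads are 22 mm wide; open, the fingers measure 114 mm over their backs; the gripper's body (76 mm by 85 mm) begins 54 mm behind the grasp point. The pads swing forward as they close: fully open they stand 13 mm farther back than shut.
Start: joints at [-1.256, 0.286, 1.577, -0, 1.279, -0.15], TCP at [0.303, -0.603, 0.231] pointing down, gripper open.
Joint ranges: [-2.77, 2.77], [-0.9, 2.22], [0.21, 2.48], [-1.53, 4.67], [0.24, 2.81], [-2.84, 2.84]. Speed limits (rad/s): [2.79, 2.79, 3.14, 3.14, 3.14, 3.14].

INTERFACE

Orientations are given as a unit quaternion [x, y, z, w].
In Python, from plant import ctrl, eyes, ticket gives the robot as it stands.
- The arm moves only by the tool send_rows, never from a script. Its arguments are lists of equal length, an entry for each row: "translation": the shift along the tool's x, y, z in units of 30 mm (1.0 is 30 mm), a list of three; "rotation": the turn, a rotation vector about the tool's x, y, z in units of 5 degrees (1.0 is 5 degrees), a list of three; "grip": the finger opening in mm, from 0 to 85.4. A call has 1 to 5 rows; each row shifts and turns the commanded pose from where the row before left it, along the tool's axes as they then stand; what a row does not reach is not made up. A row lasts 1/8 s, in which the tool goes at most 62.5 mm and 10.7 degrees, less where a joint would pass 70% of its speed; a pose out of reach is approached as far as the arm can. A call is refused whole if a number of a shift passes 1 or a number of a turn 1, either way. A call with a gripper value outside its range is refused whole. The fingers move at their own pace and stop on an object; "squeeze" is the grip in N (left out, the last holds). Time passes only in rows, so rows that do not move let the fingers close. It gives the time, the measured TCP pose, the force and the opening at its end, in the units of the state.
- ctrl.get_state(): the state, without advancing time (a new reading comes with each control period).
- eyes.read_camera(name): name is "scene" or "top" or "wrist"; returns a dict with "image" (420x560x3 uint8, blue, green, red), "mtx" (3x3 intrinsics, pixels), "dist_coeffs" ([k1, k2, p1, p2, k3] as OpenCV has them; the pictures are not rectified), "xyz" and "orientation" of the camera in the world; the wrist camera has in their place "hand_eye" (4x4, takes a point from camera to tool coordinates, whose origin is the TCP and whose axes are the flange's). Camera axes: x right, y down, z forward; pixel columns grow to the right and rows downward; lengths in m; the calibration is good to about 2 mm. A picture is of the moment at which its call begins: read the wrist's pose just before it. There is no depth.
- ticket.sign_off(): hands the job in, once; it reports no verdict.
The state is a dict: "time": time; "qpos": joint angles; "dq": joint speeds; "joint_efforts": joint torques, N m; "eef_pos": TCP position; "tcp_rot": TCP orientation; "contact_force": force on the tool from outside, world axes, zero at the start; "wrist_torque": the same for the moment, N m; "opening": opening from 0.0 (shut) to 1.0 (fully open).
Only numpy, scipy, OpenCV 4.12 (cv2) and the standard library are available. Lean on these libraries where they do the work, as an engineer would, in place of code of your own. Each camera call takes 0.05 s, during which the arm holds its last target. There are 200 camera calls.

TASK

First take the two grey blanking plugs out of the carrier and leave them in the steel tray. Then put every hexagonal-footed tool tube on the bench into a hexagonal pocket of the carrier, one to a pocket, turning each in small steps while pressing lightly until it drops fully home. Finally lift the loaded carrier by its tab, hang its crossbar in the saddle of the spring-balanced arm, and follow the arm down gently: let go only once the arm has settled under the weight. Leave everything else on the bench as it stands.

Things in the scene. Friction and masses are not known exactly. Their poses are not given: they have to be found in the camera images.
- tube1: tool tube (2 to 4 present), 125 mm tall, about 0.11 kg, starts upright: black hexagonal foot 30 mm tall, 44 mm across flats (lowest 5 mm a lead-in hexagon, 40 mm across flats), above it a round clear tube 32 mm across with a drill inside and a black cap. Origin: centre of its underside; z up the tube; x square to a flat of the hexagon
- tube2: tool tube (2 to 4 present), 125 mm tall, about 0.11 kg, starts upright: black hexagonal foot 30 mm tall, 44 mm across flats (lowest 5 mm a lead-in hexagon, 40 mm across flats), above it a round clear tube 32 mm across with a drill inside and a black cap. Origin: centre of its underside; z up the tube; x square to a flat of the hexagon
- tube3: tool tube (2 to 4 present), 125 mm tall, about 0.11 kg, starts upright: black hexagonal foot 30 mm tall, 44 mm across flats (lowest 5 mm a lead-in hexagon, 40 mm across flats), above it a round clear tube 32 mm across with a drill inside and a black cap. Origin: centre of its underside; z up the tube; x square to a flat of the hexagon
- tube4: tool tube (2 to 4 present), 125 mm tall, about 0.11 kg, starts upright: black hexagonal foot 30 mm tall, 44 mm across flats (lowest 5 mm a lead-in hexagon, 40 mm across flats), above it a round clear tube 32 mm across with a drill inside and a black cap. Origin: centre of its underside; z up the tube; x square to a flat of the hexagon
- carrier: carrier, about 0.45 kg: white plate 200 x 184 mm (x, y), 8 mm thick, with four hexagonal cups at x +-68, y +-50 mm, 47.2 mm across flats inside, a flat square to x, walls 5 mm, rims at z 30, floors at z 8 mm. Over its middle a bail: posts at x 0, y +-62 mm, a round 12 mm crossbar along y with its axis at z 116 mm, and a black tab on top. Origin: centre of its underside, z up
- plug1: blanking plug, opaque grey, 118 mm tall, 0.08 kg: hexagonal foot like the tubes' (44 mm across flats, 30 mm tall), then a slim round stem 24 mm across. Starts fully seated in a pocket of the carrier. Origin: centre of its underside, z up the stem
- plug2: blanking plug, opaque grey, 118 mm tall, 0.08 kg: hexagonal foot like the tubes' (44 mm across flats, 30 mm tall), then a slim round stem 24 mm across. Starts fully seated in a pocket of the carrier. Origin: centre of its underside, z up the stem
- tray: fixed open steel tray 160 x 120 mm (x, y), walls 4 mm thick and 35 mm high, floor 4 mm thick. Origin: centre of its underside
- pocket1 (a point): centre of the floor of the carrier's pocket 1, where the underside of a fully seated tube lies. A wrongly turned tube stays 17 mm higher, only its lead-in entering; it drops when its flats are within about 8 degrees of the pocket's. Play 1.6 mm a side
- pocket2 (a point): centre of the floor of the carrier's pocket 2, where the underside of a fully seated tube lies. A wrongly turned tube stays 17 mm higher, only its lead-in entering; it drops when its flats are within about 8 degrees of the pocket's. Play 1.6 mm a side
- pocket3 (a point): centre of the floor of the carrier's pocket 3, where the underside of a fully seated tube lies. A wrongly turned tube stays 17 mm higher, only its lead-in entering; it drops when its flats are within about 8 degrees of the pocket's. Play 1.6 mm a side
- pocket4 (a point): centre of the floor of the carrier's pocket 4, where the underside of a fully seated tube lies. A wrongly turned tube stays 17 mm higher, only its lead-in entering; it drops when its flats are within about 8 degrees of the pocket's. Play 1.6 mm a side
- crossbar (a point): middle of the carrier's crossbar, on its axis, 116 mm above the carrier's underside
- tab (a point): point to grip in the carrier's black tab, 150 mm above the carrier's underside, 34 mm above the crossbar's axis. The tab is 12 mm thick (carrier's x; pinch it so), 34 mm wide (y), from z 120 to 168 mm
- balancer: fixed stand of the spring balancer: foot 140 x 140 mm, post with the arm's pivot 195 mm up. Origin: centre of the foot's underside, on the post's axis. Seen from above its arm reaches 300 mm along its own -x axis
- saddle (a point): bottom of the V-shaped saddle at the arm's free end, about 235 mm up while unloaded. The V's 45 degree sides rise 16 mm, are open 31 mm along the arm and 36 mm wide across it. The carrier comes in from beyond the free end, the arm passing between its posts under the crossbar; the crossbar then lies in the V square to the arm (carrier's x along the arm, either way round), its axis 8.5 mm above this point. x along the arm
- balance_arm (a joint): angle of the balancer's arm, rad: 0 unloaded at its upper stop, grows as it sinks (0.1 rad lowers the saddle 30 mm). It starts to sink at about 1.7 N on the saddle, then takes 0.1 N more per mm; heavily damped, it takes 1 to 2 s to settle; the loaded carrier (0.55 to 1 kg) brings it to about 0.12 to 0.27 rad
- flat_pack: a pack of two drills side by side, square black foot 60 x 30 mm, clear top, 95 mm tall: not hexagonal, not to be moved; stands among the tubes. Origin: centre of its underside.
- drill_pack: a pack of three drills, square black foot 90 x 30 mm, 95 mm tall; bystander. Origin: centre of its underside.
- carton: closed cardboard carton 130 x 100 x 70 mm; bystander. Origin: centre of its underside.
- tape_roll: roll of yellow tape lying flat, 96 mm across, 45 mm tall; bystander. Origin: centre of its underside.
- oil_jar: closed jar 60 mm across, 100 mm tall; bystander. Origin: centre of its underside.
- caliper_case: flat black case 240 x 85 x 28 mm; bystander. Origin: centre of its underside.
Not all that is in view belongs to the job. Leave any blue or green look-alike of the plug1 alone. What is shaped like the tube4 but blue is not meant.

How it is judged:
On the way, in this order (a step that is already met when the one before it is completed fails the run):
1. the plugs are in the tray and every tube is fully home in a pocket while the carrier stands on the bench (x of plug1 in the frame of tray between -0.078 and 0.078 m and y of plug1 in the frame of tray between -0.058 and 0.058 m and height (world z) of each of plug1, plug2 below 0.04 m and x of plug2 in the frame of tray between -0.078 and 0.078 m and y of plug2 in the frame of tray between -0.058 and 0.058 m and (distance between tube1 and pocket1 below 0.006 m or distance between tube1 and pocket2 below 0.006 m or distance between tube1 and pocket3 below 0.006 m or distance between tube1 and pocket4 below 0.006 m) and angle between the z axis of each of tube1, tube2, tube3, tube4 and the z axis of carrier, either way round below 0.12 rad and (distance between tube2 and pocket1 below 0.006 m or distance between tube2 and pocket2 below 0.006 m or distance between tube2 and pocket3 below 0.006 m or distance between tube2 and pocket4 below 0.006 m) and (distance between tube3 and pocket1 below 0.006 m or distance between tube3 and pocket2 below 0.006 m or distance between tube3 and pocket3 below 0.006 m or distance between tube3 and pocket4 below 0.006 m) and (distance between tube4 and pocket1 below 0.006 m or distance between tube4 and pocket2 below 0.006 m or distance between tube4 and pocket3 below 0.006 m or distance between tube4 and pocket4 below 0.006 m) and height (world z) of carrier below 0.01 m), for 0.2 s.
2. the carrier hangs in the saddle, the arm has sunk and is settled, and the fingers still hold the carrier (distance between crossbar and saddle below 0.022 m and value of joint balance_arm above 0.09 rad and velocity of joint balance_arm between -0.05 and 0.05 rad/s and contact force between the fingers and carrier above 1 N), for 0.3 s.
At the end, for the whole second after the job is handed in: Both plugs are in the tray; every tube is fully home in a pocket (within 6 mm of the floor centre, 0.12 rad); the carrier hangs released and at rest, crossbar within 22 mm of the saddle's bottom, arm sunk over 0.09 rad and still; bystanders moved less than 40 mm (x of plug1 in the frame of tray between -0.078 and 0.078 m and y of plug1 in the frame of tray between -0.058 and 0.058 m and height (world z) of each of plug1, plug2 below 0.04 m and x of plug2 in the frame of tray between -0.078 and 0.078 m and y of plug2 in the frame of tray between -0.058 and 0.058 m and (distance between tube1 and pocket1 below 0.006 m or distance between tube1 and pocket2 below 0.006 m or distance between tube1 and pocket3 below 0.006 m or distance between tube1 and pocket4 below 0.006 m) and angle between the z axis of each of tube1, tube2, tube3, tube4 and the z axis of carrier, either way round below 0.12 rad and (distance between tube2 and pocket1 below 0.006 m or distance between tube2 and pocket2 below 0.006 m or distance between tube2 and pocket3 below 0.006 m or distance between tube2 and pocket4 below 0.006 m) and (distance between tube3 and pocket1 below 0.006 m or distance between tube3 and pocket2 below 0.006 m or distance between tube3 and pocket3 below 0.006 m or distance between tube3 and pocket4 below 0.006 m) and (distance between tube4 and pocket1 below 0.006 m or distance between tube4 and pocket2 below 0.006 m or distance between tube4 and pocket3 below 0.006 m or distance between tube4 and pocket4 below 0.006 m) and distance between crossbar and saddle below 0.022 m and value of joint balance_arm above 0.09 rad and velocity of joint balance_arm between -0.05 and 0.05 rad/s and linear speed of carrier below 0.05 m/s and contact force between the fingers and carrier below 0.1 N and distance of each of flat_pack, drill_pack, carton, tape_roll, oil_jar, caliper_case from where it was at the start of the episode below 0.04 m); the robot touches nothing.
It fails at once if the arm sinks faster than 0.15 rad/s (4.5 cm/s at the saddle) with the carrier not held: dropped on, or let go before the arm had settled (velocity of joint balance_arm above 0.15 rad/s and contact force between the fingers and carrier below 0.1 N).
It fails at once if a bystander is knocked more than 40 mm or over (distance of any of flat_pack, drill_pack, carton, tape_roll, oil_jar, caliper_case from where it was at the start of the episode above 0.04 m or angle between any of flat_pack, drill_pack, carton, tape_roll, oil_jar, caliper_case's own z axis and vertical above 0.5 rad).
Of tube1, tube2, tube3, tube4 only 2 to 4 are there at a start; the rules pass over those that are not, and their reading is None.
At some moment in a run one of tube1, tube2, tube3, tube4 may be knocked a few centimetres aside while the robot is not near it.
It also fails if it takes over 210 s, if anything falls off the work surface, if the arm or the gripper's body presses on something with over 40 N, if the wrist force passes 120 N, or if a joint passes its speed limit or range.

## Working session

There is one attempt and no reset: what is moved stays moved. The work goes in short steps, Python scripts to look and compute and a tool call to move; the robot and the scene stay as the last step left them, time stands still between calls to the robot, and variables do not carry over. Pictures are saved under pics/ and viewed, about 12 in all and at most 16, crops included, and the job is handed in when it is done.

Besides the shell and the picture viewer there is one more tool, called as a command line: name --argument value ..., lists and objects as JSON in quotes. send_rows: Moves the arm, as the interface text tells. Its arguments: {"type":"object","properties":{"translation":{"type":"array"},"rotation":{"type":"array"},"grip":{"type":"array"},"squeeze":{"type":"number"}},"required":["translation","rotation","grip"]}

```bash
ls; mkdir -p pics
cat > h.py <<'E'
import sys; sys.path.insert(0,'.')
import numpy as np, cv2
from scipy.spatial.transform import Rotation as R
from plant import ctrl, eyes, ticket
def cam(name):
    s=ctrl.get_state(); c=eyes.read_camera(name)
    K=np.array(c['mtx'],float); D=np.array(c['dist_coeffs'],float)
    if name=='wrist':
        H=np.array(c['hand_eye']); Rt=R.from_quat(s['tcp_rot']).as_matrix()
        Rc=Rt@H[:3,:3]; p=Rt@H[:3,3]+np.array(s['eef_pos'])
    else:
        o=np.array(c['orientation'],float); p=np.array(c['xyz'],float)
        Rc=o if o.shape==(3,3) else R.from_quat(o).as_matrix()
    return dict(im=np.array(c['image']),K=K,D=D,R=Rc,p=p)
def ray(c,uv,z):
    u=cv2.undistortPoints(np.array(uv,float).reshape(-1,1,2),c['K'],c['D']).reshape(-1,2)
    d=np.c_[u,np.ones(len(u))]@c['R'].T
    return c['p']+d*((z-c['p'][2])/d[:,2])[:,None]
def proj(c,P):
    P=np.atleast_2d(np.array(P,float)); rv=cv2.Rodrigues(c['R'].T)[0]; t=-c['R'].T@c['p']
    return cv2.projectPoints(P,rv,t,c['K'],c['D'])[0].reshape(-1,2)
E
python3 - <<'E'
from h import *
print(ctrl.get_state())
import pickle
for n in('top','scene'):
    c=cam(n); pickle.dump(c,open(n+'0.pkl','wb')); cv2.imwrite(f'pics/{n}0.png',cv2.resize(c['im'],(800,600),interpolation=cv2.INTER_CUBIC)); print(n,c['K'].round(1).tolist(),c['D'],c['p'],c['R'].round(3).tolist())
E
```

```text
pics
{'time': 0.0, 'qpos': array([-1.25601005e+00,  2.87203623e-01,  1.57818675e+00,  4.16458835e-06,
        1.27859784e+00, -1.50014977e-01]), 'dq': array([-0.00260449,  0.00190746, -0.00015962,  0.00073914, -0.00099944,
       -0.00058021]), 'joint_efforts': array([-1.86715215e-04, -4.05980194e+01, -2.92625141e+01, -2.24439264e-04,
        5.82091743e-03,  3.90500304e-06]), 'eef_pos': array([ 0.30237687, -0.60274503,  0.22991659]), 'tcp_rot': array([ 9.73115741e-01,  2.30313523e-01, -9.65817182e-05, -1.19388116e-03]), 'contact_force': array([ 0.11550708,  0.17349853, -0.12531568]), 'wrist_torque': array([-0.07233063, -0.00295742,  0.00920937]), 'opening': 1.003022542377701}
top [[481.0, 0.0, 281.3], [0.0, 481.0, 206.9], [0.0, 0.0, 1.0]] [-0.16934341  0.          0.          0.          0.        ] [0.17320732 0.03975874 1.87135266] [[-0.012, -0.98, 0.2], [-1.0, 0.013, 0.003], [-0.006, -0.2, -0.98]]
scene [[508.8, 0.0, 279.6], [0.0, 508.8, 207.5], [0.0, 0.0, 1.0]] [-0.09129441  0.          0.          0.          0.        ] [1.62853841 0.74303515 0.96164976] [[-0.538, 0.452, -0.712], [0.843, 0.277, -0.461], [-0.012, -0.848, -0.53]]
```

View pics/top0.png

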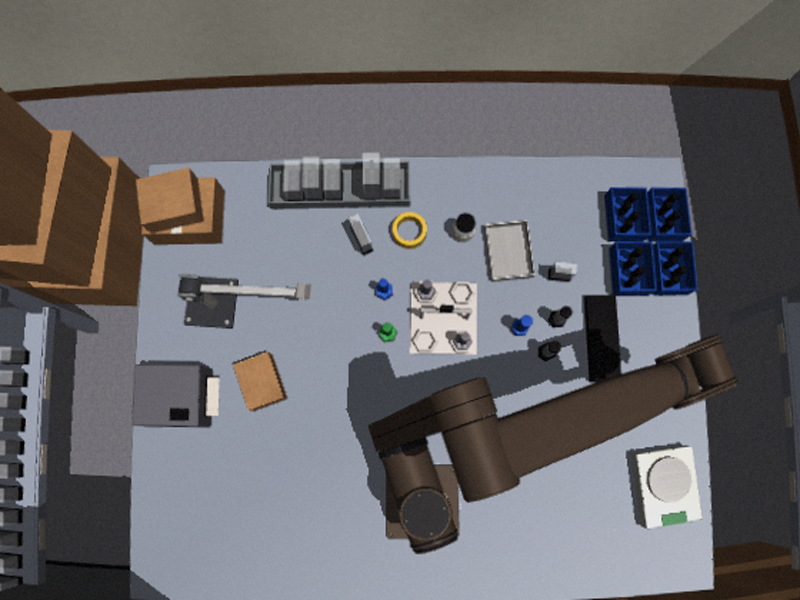

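View pics/scene0.png

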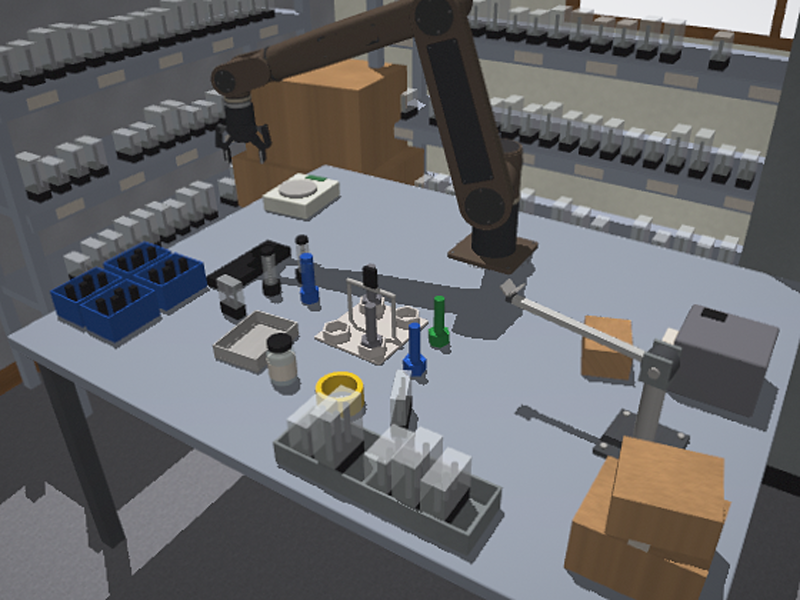

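Top view (800×600): the candidate tubes with black caps are at (560,316) and (549,350). The look-alikes are blue ones at (521,325) and (383,288), a green one at (388,331), the flat pack at (563,270) and the jar at (465,226). The grey plugs are at (427,289) and (462,340) in the carrier. The tray is at (509,250) and the saddle at about (305,291). Next is a close crop to check these.

Run:
```python
from h import *; import pickle
t=pickle.load(open('top0.pkl','rb'))['im']; s=pickle.load(open('scene0.pkl','rb'))['im']
a=cv2.resize(t[180:270,255:455],(800,360),interpolation=cv2.INTER_CUBIC)
b=cv2.resize(s[150:280,130:330],(370,240),interpolation=cv2.INTER_CUBIC)
b2=cv2.resize(s[155:225,140:270],(430,240),interpolation=cv2.INTER_CUBIC)
cv2.imwrite('pics/crop1.png',np.vstack([a,np.hstack([b,b2])]))
```

```text
(no output)
```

View pics/crop1.png

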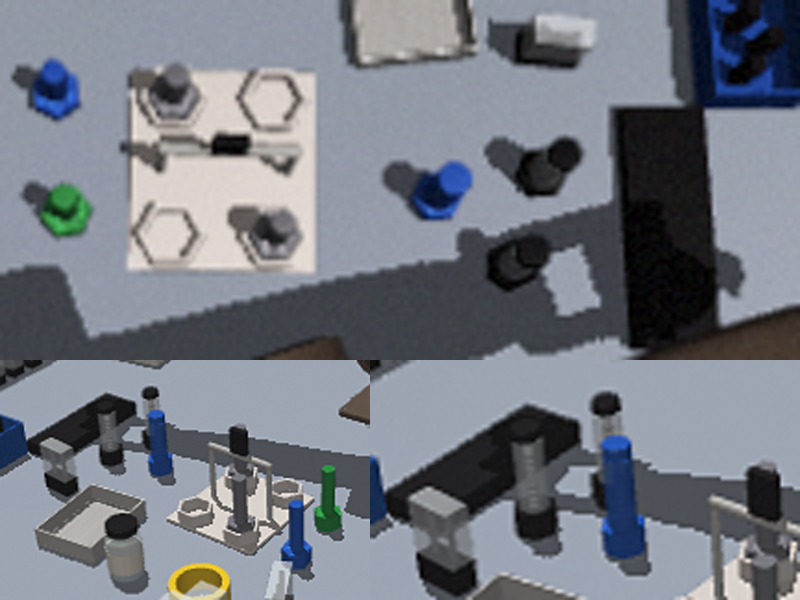

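Exactly two real tubes are there: crop (550,165) and (520,260), clear with black caps. The blue and green shapes are decoys, and the plugs are at crop (172,90) and (275,230). The carrier's crossbar runs along world y. Now rough positions.

Run:
```python
from h import *; import pickle
T=pickle.load(open('top0.pkl','rb')); S=pickle.load(open('scene0.pkl','rb'))
f=lambda x,y:(255+x/4,180+y/4)
def tri(ut,us):
    A=[];b=[]
    for c,u in((T,ut),(S,us)):
        d=ray(c,[u],0)[0]-c['p']; d/=np.linalg.norm(d); M=np.eye(3)-np.outer(d,d); A.append(M);b.append(M@c['p'])
    return np.linalg.solve(sum(A),sum(b)).round(3)
print('tubes top',ray(T,[f(564,154),f(533,248)],.125).round(3).tolist())
g=lambda x,y:(140+(x-370)*130/430,155+(y-360)*70/240)
print('tri tubes',tri(f(564,154),g(528,427)),tri(f(533,248),g(606,400)))
print('plug tops',ray(T,[f(176,75),f(278,220)],.126).round(3).tolist())
print('plate corners',ray(T,[f(128,70),f(316,72),f(316,270),f(128,268)],.008).round(3).tolist())
print('tab',ray(T,[f(230,144)],.168).round(3))
q=lambda x,y:(x*.7,y*.7)
print('tray',ray(T,[q(484,222),q(527,222),q(534,277),q(491,280)],.035).round(3).tolist())
print('tri saddle',tri(q(304,291),q(513,290)),'post',tri(q(190,283),q(657,360)))
print('flat',ray(T,[q(565,268)],.09).round(3),'jar',ray(T,[q(465,222)],.1).round(3),'blue',ray(T,[f(455,177),f(55,70)],.118).round(3).tolist())
```

```text
tubes top [[0.481, -0.381, 0.125], [0.393, -0.347, 0.125]]
tri tubes [ 0.482 -0.383  0.119] [ 0.393 -0.348  0.12 ]
plug tops [[0.56, -0.021, 0.126], [0.423, -0.112, 0.126]]
plate corners [[0.592, 0.022, 0.008], [0.587, -0.165, 0.008], [0.39, -0.158, 0.008], [0.395, 0.025, 0.008]]
tab [[ 0.486 -0.067  0.168]]
tray [[0.756, -0.187, 0.035], [0.755, -0.309, 0.035], [0.596, -0.32, 0.035], [0.589, -0.2, 0.035]]
tri saddle [0.522 0.284 0.236] post [0.554 0.579 0.205]
flat [[ 0.607 -0.395  0.09 ]] jar [[ 0.736 -0.128  0.1  ]] blue [[0.462, -0.279, 0.118], [0.568, 0.091, 0.118]]
```

send_rows --translation '[[0,0,-1],[0,0,-1],[0,0,-1],[0,0,-1],[0,0,-1]]' --rotation '[[0,0,1],[0,0,1],[0,0,1],[0,0,1],[0,0,1]]' --grip '[85,85,85,85,85]'

```text
time: 0.72
eef_pos: [0.3025, -0.6031, 0.3815]
tcp_rot: [1.0, 0.013, -0.0, -0.001]
contact_force: [0.2, -0.4, -0.7]
opening: 0.996
```

send_rows --translation '[[0,0,0],[0.5,-1,0],[0.5,-1,0],[0.5,-1,0],[0.5,-1,0]]' --rotation '[[0,0,0.33],[0,0,0],[0,0,0],[0,0,0],[0,0,0]]' --grip '[85,85,85,85,85]'

```text
time: 1.35
eef_pos: [0.3627, -0.4819, 0.3784]
tcp_rot: [1.0, 0.0, -0.001, -0.002]
contact_force: [0.4, -0.3, 0.8]
opening: 0.998
```

send_rows --translation '[[0.5,-1,0],[0.5,-1,0],[0.5,-1,0],[0.5,-1,0],[0,0,0]]' --rotation '[[0,0,0],[0,0,0],[0,0,0],[0,0,0],[0,0,0]]' --grip '[85,85,85,85,85]'

```text
time: 1.98
eef_pos: [0.4231, -0.3614, 0.3792]
tcp_rot: [1.0, 0.002, -0.001, -0.001]
contact_force: [-1.5, -0.6, -0.3]
opening: 0.997
```

Run:
```python
from h import *; import pickle
s=ctrl.get_state(); c=cam('wrist'); pickle.dump(c,open('w1.pkl','wb'))
print(s['time'],s['eef_pos'].round(4),R.from_quat(s['tcp_rot']).as_matrix().round(3).tolist(),s['qpos'].round(2))
print(c['K'].round(1).tolist(),c['D'],c['p'].round(3),c['R'].round(3).tolist())
cv2.imwrite('pics/w1.png',cv2.resize(c['im'],(800,600),interpolation=cv2.INTER_CUBIC))
```

```text
1.975 [ 0.4231 -0.3614  0.3792] [[1.0, 0.003, -0.002], [0.003, -1.0, 0.002], [-0.002, -0.002, -1.0]] [-0.89 -0.05  1.68  0.    1.51  0.68]
[[354.2, 0.0, 276.7], [0.0, 354.2, 210.9], [0.0, 0.0, 1.0]] [-0.08965933  0.          0.          0.          0.        ] [ 0.5   -0.362  0.521] [[0.003, -0.954, -0.298], [-1.0, -0.004, 0.003], [-0.003, 0.298, -0.954]]
```

View pics/w1.png

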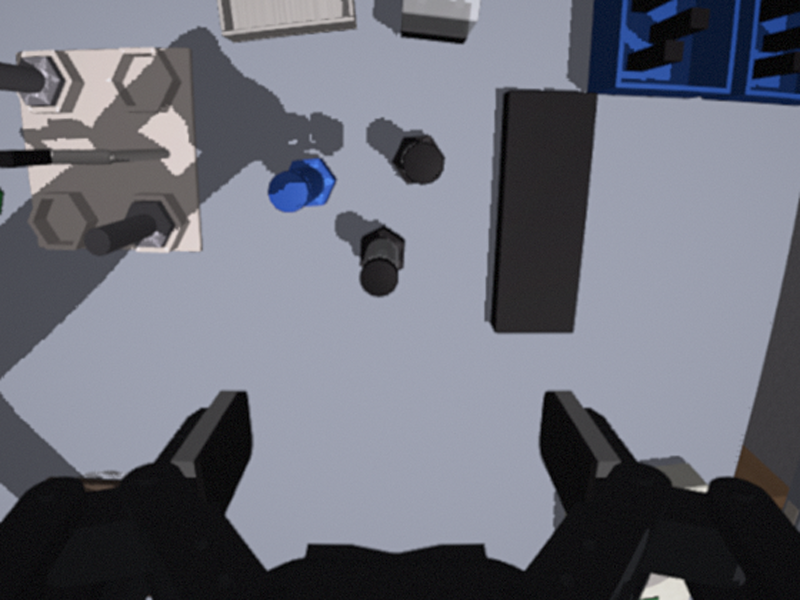

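The wrist picture shows tube A at (420,158) with cap and foot overlapping, and tube B at (380,275) with its foot hexagon at (383,248). The blue decoy is at (290,190) and the carrier is at the left. I'll zoom on the feet to get the hex angles.

Run:
```python
from h import *; import pickle
c=pickle.load(open('w1.pkl','rb')); im=c['im']
a=im[85:135,265:320]; b=im[150:215,240:295]
g=lambda x:np.clip((x.astype(float)/255)**.5*255,0,255).astype(np.uint8)
o=np.hstack([cv2.resize(g(a),(400,364),interpolation=cv2.INTER_CUBIC),cv2.resize(g(b),(400,473),interpolation=cv2.INTER_CUBIC)[:364]])
cv2.imwrite('pics/w1c.png',o)
q=.7
print('caps',ray(c,[(421*q,160*q),(379*q,277*q)],.125).round(4).tolist())
```

```text
caps [[0.4887, -0.3807, 0.125], [0.3967, -0.3482, 0.125]]
```

View pics/w1c.png

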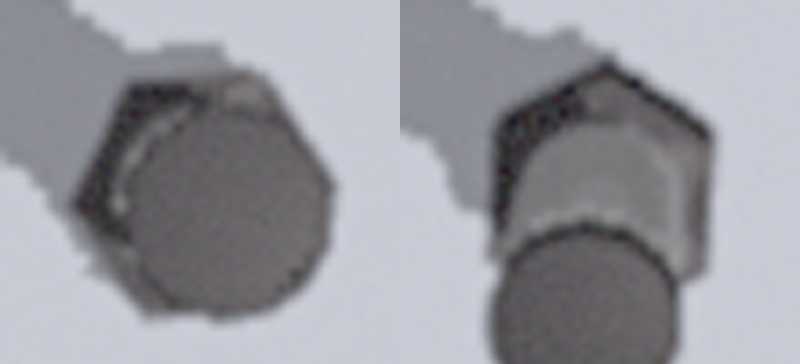

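```bash
cat > hexfit.py <<'E'
from h import *
from scipy.optimize import least_squares
def hexfit(P,c0):
    # vertices of a 44 AF hexagon: centre, yaw (vertex angle mod 60)
    P=np.array(P)[:,:2]; r=.022/np.cos(np.pi/6)
    def m(x): 
        a=np.arctan2(P[:,1]-x[1],P[:,0]-x[0])-x[2]; k=np.round(a/(np.pi/3))*np.pi/3+x[2]
        return (P-np.c_[x[0]+r*np.cos(k),x[1]+r*np.sin(k)]).ravel()
    best=min((least_squares(m,[*c0,t]) for t in (0,.3,.6,.9)),key=lambda s:s.cost)
    return best.x[:2].round(4),(np.degrees(best.x[2])%60).round(1),(np.sqrt(2*best.cost/len(P))*1e3).round(2)
E
python3 - <<'E'
from hexfit import *; import pickle
c=pickle.load(open('w1.pkl','rb')); s=55/400
A=[(265+x*s,85+y*s) for x,y in((130,85),(262,72),(333,183),(75,205))]
B=[(240+x*s,150+y*s) for x,y in((205,65),(312,132),(95,130),(305,275))]
for n,V,c0 in(('A',A,(.485,-.381)),('B',B,(.395,-.348))):
    print(n,ray(c,V,.03).round(4).tolist(),hexfit(ray(c,V,.03),c0))
E
```

```text
A [[0.5059, -0.369, 0.03], [0.5083, -0.3932, 0.03], [0.4886, -0.4067, 0.03], [0.4844, -0.359, 0.03]] (array([ 0.4858, -0.383 ]), np.float64(35.1), np.float64(1.28))
B [[0.4223, -0.3492, 0.03], [0.4093, -0.3698, 0.03], [0.4096, -0.3279, 0.03], [0.381, -0.3686, 0.03]] (array([ 0.3963, -0.3479]), np.float64(56.9), np.float64(1.39))
```

Hex angles (vertex direction): A about 35° at (0.486,-0.383), B about 57° at (0.396,-0.348). Now to look at the carrier.

send_rows --translation '[[0.2,-1,0],[0.2,-1,0],[0.2,-1,0],[0.2,-1,0],[0.2,-1,0]]' --rotation '[[0,0,0],[0,0,0],[0,0,0],[0,0,0],[0,0,0]]' --grip '[85,85,85,85,85]'

```text
time: 2.65
eef_pos: [0.4524, -0.2135, 0.38]
tcp_rot: [1.0, -0.001, -0.001, -0.0]
contact_force: [-0.2, -0.1, -0.4]
opening: 0.994
```

send_rows --translation '[[0.2,-1,0],[0.2,-1,0],[0.2,-1,0],[0.2,-1,0],[0,0,0]]' --rotation '[[0,0,0],[0,0,0],[0,0,0],[0,0,0],[0,0,0]]' --grip '[60,60,60,60,60]'

```text
time: 3.28
eef_pos: [0.4768, -0.093, 0.3803]
tcp_rot: [1.0, 0.001, -0.001, -0.0]
contact_force: [0.1, 0.1, -0.2]
opening: 0.7
```

Run:
```python
from h import *; import pickle
s=ctrl.get_state(); c=cam('wrist'); pickle.dump(c,open('w2.pkl','wb'))
print(s['time'],s['eef_pos'].round(4),R.from_quat(s['tcp_rot']).as_matrix().round(3).tolist(),s['qpos'].round(2))
cv2.imwrite('pics/w2.png',cv2.resize(c['im'],(800,600),interpolation=cv2.INTER_CUBIC))
```

```text
3.275 [ 0.4768 -0.093   0.3803] [[1.0, 0.002, -0.001], [0.002, -1.0, 0.0], [-0.001, -0.0, -1.0]] [-0.4  -0.22  1.83 -0.    1.53  1.17]
```

View pics/w2.png

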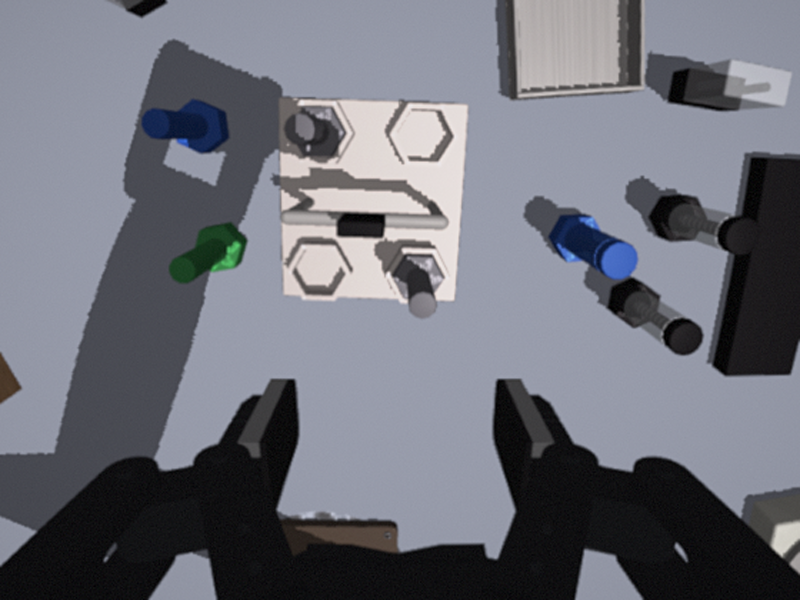

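Run:
```python
from h import *; import pickle
c=pickle.load(open('w2.pkl','rb')); im=c['im'].astype(int)
b,g,r=im[...,0],im[...,1],im[...,2]
m=((r>g+3)&(r-b>8)&(r>130)).astype(np.uint8); m[:60]=0;m[215:]=0;m[:,:185]=0;m[:,335:]=0
m=cv2.morphologyEx(m,cv2.MORPH_CLOSE,np.ones((9,9)))
k=max(cv2.findContours(m,0,2)[0],key=cv2.contourArea); h=cv2.convexHull(k)
for e in (3,5,8):
    a=cv2.approxPolyDP(h,e,True).reshape(-1,2); print(len(a),a.tolist())
q=.7
P=ray(c,np.array([(281,97),(467,103),(455,301),(284,294)])*q,.008); print('eye corners',P.round(4).tolist(),P.mean(0).round(4))
if len(a)==4: Q=ray(c,a,.008); print('auto',Q.round(4).tolist(),Q.mean(0).round(4))
print('plug tops',ray(c,np.array([(300,128),(422,303)])*q,.126).round(4).tolist())
print('rims',ray(c,np.array([(420,133),(319,268)])*q,.03).round(4).tolist())
print('tab top',ray(c,np.array([(361,226)])*q,.168).round(4).tolist())
print('tab bot',ray(c,np.array([(508,97),(644,88),(514,92),(640,84)])*q,.035).round(4).tolist())
print(proj(c,[[.423,-.115,.126],[.56,-.02,.126]])/q)
```

```text
6 [[205, 69], [326, 73], [317, 209], [217, 209], [199, 205], [196, 106]]
5 [[205, 69], [326, 73], [317, 209], [199, 205], [196, 106]]
4 [[205, 69], [326, 73], [317, 209], [199, 205]]
eye corners [[0.5991, 0.0168, 0.008], [0.5931, -0.1623, 0.008], [0.3934, -0.1572, 0.008], [0.401, 0.0251, 0.008]] [ 0.4966 -0.0694  0.008 ]
auto [[0.5974, 0.0054, 0.008], [0.5919, -0.1611, 0.008], [0.3961, -0.1548, 0.008], [0.4023, 0.0247, 0.008]] [ 0.4969 -0.0715  0.008 ]
plug tops [[0.5662, -0.0219, 0.126], [0.4284, -0.1156, 0.126]]
rims [[0.5643, -0.1164, 0.03], [0.4347, -0.017, 0.03]]
tab top [[0.4984, -0.0695, 0.168]]
tab bot [[0.5968, -0.1962, 0.035], [0.6084, -0.3234, 0.035], [0.6013, -0.2014, 0.035], [0.6118, -0.3191, 0.035]]
[[421.22185344 309.24661763]
 [297.90814026 136.49765704]]
```

The wrist picture puts the plate corners at (281,97), (467,103), (455,301) and (284,294). That gives a carrier centre of (0.4975,-0.0685) and a yaw of about -1.9°. The plug positions agree within 1–2 mm: (0.566,-0.021) and (0.428,-0.116). Going for the far plug.

send_rows --translation '[[1,-0.8,1],[1,-0.8,1],[1,-0.8,1],[0,0,1],[0,0,1]]' --rotation '[[0,0,0.4],[0,0,0],[0,0,0],[0,0,0],[0,0,0]]' --grip '[60,60,60,60,60]'

```text
time: 3.95
eef_pos: [0.5685, -0.0251, 0.2293]
tcp_rot: [1.0, -0.018, -0.001, 0.0]
contact_force: [0.2, -0.0, 0.0]
opening: 0.701
```

send_rows --translation '[[0,0,1],[0,0,1],[0,0,1],[0,0,0.5],[0,0,0]]' --rotation '[[0,0,0],[0,0,0],[0,0,0],[0,0,0],[0,0,0]]' --grip '[60,60,60,60,60]'

```text
time: 4.58
eef_pos: [0.5676, -0.0244, 0.1249]
tcp_rot: [1.0, -0.018, -0.001, -0.0]
contact_force: [0.3, -0.5, 0.8]
opening: 0.704
```

send_rows --translation '[[0,-0.1,0.6],[0,0,0.6],[0,0,0],[0,0,0],[0,0,0]]' --rotation '[[0,0,0],[0,0,0],[0,0,0],[0,0,0],[0,0,0]]' --grip '[60,60,15,15,15]' --squeeze 40

```text
time: 5.2
eef_pos: [0.569, -0.0206, 0.0909]
tcp_rot: [1.0, -0.018, 0.001, 0.0]
contact_force: [-0.7, -0.4, -0.7]
opening: 0.265
```

send_rows --translation '[[0,0,0],[0,0,0],[0,0,-0.2],[0,0,-0.3],[0,0,-0.3]]' --rotation '[[0,0,0],[0,0,0],[0,0,0],[0,0,0],[0,0,0]]' --grip '[15,15,15,15,15]'

```text
time: 5.82
eef_pos: [0.5688, -0.0206, 0.1153]
tcp_rot: [1.0, -0.018, 0.0, 0.0]
contact_force: [0.1, -0.1, -0.5]
opening: 0.269
```

Plug held (opening ≈ 23 mm). Carrying it to the tray.

send_rows --translation '[[0,0,-1],[0,0,-1],[0.64,0.95,0],[0.64,0.95,0],[0.64,0.95,0]]' --rotation '[[0,0,0],[0,0,0],[0,0,0],[0,0,0],[0,0,0]]' --grip '[15,15,15,15,15]'

```text
time: 6.45
eef_pos: [0.6238, -0.1089, 0.1754]
tcp_rot: [1.0, -0.017, 0.001, 0.0]
contact_force: [-0.5, 0.6, -0.2]
opening: 0.268
```

send_rows --translation '[[0.64,0.95,0],[0.64,0.95,0],[0.64,0.95,0],[0.64,0.95,0],[0.64,0.95,0]]' --rotation '[[0,0,0],[0,0,0],[0,0,0],[0,0,0],[0,0,0]]' --grip '[15,15,15,15,15]'

```text
time: 7.08
eef_pos: [0.7146, -0.2549, 0.175]
tcp_rot: [1.0, -0.018, 0.0, 0.0]
contact_force: [1.2, 0.1, -1.2]
opening: 0.273
```

Run:
```python
from h import *; import pickle
s=ctrl.get_state(); c=cam('wrist'); pickle.dump(c,open('w3.pkl','wb'))
print(s['time'],s['eef_pos'].round(4),s['opening'])
cv2.imwrite('pics/w3.png',cv2.resize(c['im'],(800,600),interpolation=cv2.INTER_CUBIC))
```

```text
7.075 [ 0.7146 -0.2549  0.175 ] 0.27287685842153686
```

View pics/w3.png

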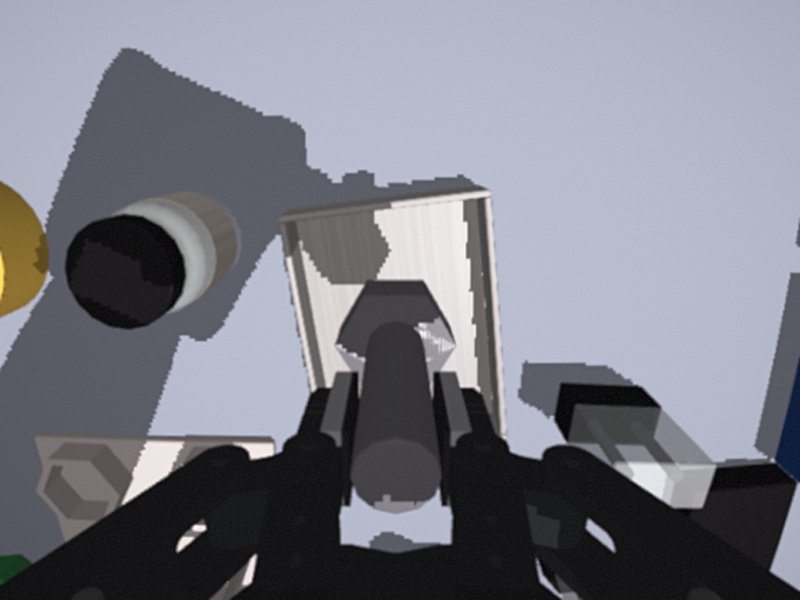

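The plug hangs over the tray, whose far corners are at (283,215) and (490,190). Lowering and releasing.

send_rows --translation '[[0,0,1],[0,0,1],[0,0,0.5],[0,0,0.3],[0,0,0]]' --rotation '[[0,0,0],[0,0,0],[0,0,0],[0,0,0],[0,0,0]]' --grip '[15,15,15,15,15]'

```text
time: 7.75
eef_pos: [0.7141, -0.2538, 0.0905]
tcp_rot: [1.0, -0.018, -0.0, -0.0]
contact_force: [-0.9, -0.8, -0.2]
opening: 0.273
```

send_rows --translation '[[0,0,0],[0,0,0],[0,0,0],[0,0,-0.5],[0,0,-1]]' --rotation '[[0,0,0],[0,0,0],[0,0,0],[0,0,0],[0,0,0]]' --grip '[60,60,60,60,60]'

```text
time: 8.38
eef_pos: [0.7131, -0.2534, 0.1347]
tcp_rot: [1.0, -0.018, -0.001, -0.001]
contact_force: [-0.6, 0.1, 0.6]
opening: 0.701
```

Run:
```python
from h import *; import pickle
c=pickle.load(open('w3.pkl','rb'))
P=ray(c,np.array([(283,215),(490,190)])*.7,.035);print(P.round(4).tolist())
e=P[0]-P[1]; print(np.degrees(np.arctan2(-e[0],e[1])))
```

```text
[[0.7564, -0.1943, 0.035], [0.766, -0.3096, 0.035]]
4.749697697439813
```

send_rows --translation '[[0,0,-1],[-0.97,-0.42,-1],[-0.97,-0.42,-1],[-0.97,-0.42,0],[-0.97,-0.42,0]]' --rotation '[[0,0,0],[0,0,0],[0,0,0],[0,0,0],[0,0,0]]' --grip '[60,60,60,60,60]'

```text
time: 9.0
eef_pos: [0.599, -0.1992, 0.2278]
tcp_rot: [1.0, -0.018, 0.001, 0.001]
contact_force: [-0.1, 0.3, 0.1]
opening: 0.698
```

send_rows --translation '[[-0.97,-0.42,0],[-0.97,-0.42,0],[-0.97,-0.42,0],[-0.97,-0.42,0],[-0.97,-0.42,0]]' --rotation '[[0,0,0],[0,0,0],[0,0,0],[0,0,0],[0,0,0]]' --grip '[60,60,60,60,60]'

```text
time: 9.62
eef_pos: [0.4556, -0.131, 0.2268]
tcp_rot: [1.0, -0.018, 0.001, 0.001]
contact_force: [-0.2, -0.2, 0.6]
opening: 0.701
```

send_rows --translation '[[-0.97,-0.42,0.5],[0,0,1],[0,0,0.5],[0,0,0],[0,0,0]]' --rotation '[[0,0,0],[0,0,0],[0,0,0],[0,0,0],[0,0,0]]' --grip '[60,60,60,60,60]'

```text
time: 10.25
eef_pos: [0.4285, -0.1182, 0.1665]
tcp_rot: [1.0, -0.018, 0.001, 0.0]
contact_force: [0.0, 0.2, 0.0]
opening: 0.706
```

Positioned within 2 mm. Descending to grip plug 2.

send_rows --translation '[[0,-0.07,1],[0,0,1],[0,0,0.5],[0,0,0],[0,0,0]]' --rotation '[[0,0,0],[0,0,0],[0,0,0],[0,0,0],[0,0,0]]' --grip '[60,60,60,15,15]'

```text
time: 10.88
eef_pos: [0.4287, -0.1161, 0.0916]
tcp_rot: [1.0, -0.018, 0.001, 0.001]
contact_force: [-0.1, 0.1, -0.5]
opening: 0.288
```

send_rows --translation '[[0,0,0],[0,0,0],[0,0,-0.3],[0,0,-0.5],[0,0,-1]]' --rotation '[[0,0,0],[0,0,0],[0,0,0],[0,0,0],[0,0,0]]' --grip '[15,15,15,15,15]'

```text
time: 11.5
eef_pos: [0.4266, -0.1151, 0.1444]
tcp_rot: [1.0, -0.018, -0.002, -0.001]
contact_force: [0.4, -0.0, 0.2]
opening: 0.27
```

send_rows --translation '[[0,0,-0.5],[0.93,0.56,0],[0.93,0.56,0],[0.93,0.56,0],[0.93,0.56,0]]' --rotation '[[0,0,0],[0,0,0],[0,0,0],[0,0,0],[0,0,0]]' --grip '[15,15,15,15,15]'

```text
time: 12.12
eef_pos: [0.5375, -0.1872, 0.1593]
tcp_rot: [1.0, -0.018, -0.0, -0.0]
contact_force: [-0.5, -0.8, -0.3]
opening: 0.273
```

send_rows --translation '[[0.93,0.56,0],[0.93,0.56,0],[0.93,0.56,0],[0.93,0.56,0],[0,0,0]]' --rotation '[[0,0,0],[0,0,0],[0,0,0],[0,0,0],[0,0,0]]' --grip '[15,15,15,15,15]'

```text
time: 12.75
eef_pos: [0.6469, -0.2588, 0.1589]
tcp_rot: [1.0, -0.018, -0.0, 0.0]
contact_force: [-1.3, 0.7, -0.8]
opening: 0.273
```

send_rows --translation '[[0,0,1],[0,0,1],[0,0,0.3],[0,0,0],[0,0,0]]' --rotation '[[0,0,0],[0,0,0],[0,0,0],[0,0,0],[0,0,0]]' --grip '[15,15,15,15,15]'

```text
time: 13.38
eef_pos: [0.6465, -0.258, 0.0918]
tcp_rot: [1.0, -0.018, 0.001, 0.001]
contact_force: [0.0, 0.6, -1.0]
opening: 0.27
```

send_rows --translation '[[0,0,0.07],[0,0,0],[0,0,0],[0,0,-0.5],[0,0,-1]]' --rotation '[[0,0,0],[0,0,0],[0,0,0],[0,0,0],[0,0,0]]' --grip '[15,60,60,60,60]'

```text
time: 14.0
eef_pos: [0.6452, -0.2573, 0.1329]
tcp_rot: [1.0, -0.018, -0.001, -0.001]
contact_force: [-0.1, -0.6, 0.6]
opening: 0.7
```

send_rows --translation '[[0,0,-1],[0,0,-1],[-1,0.48,-1],[-1,0.48,-1],[-1,0.48,-1]]' --rotation '[[0,0,0],[0,0,0],[0,0,0],[0,0,0],[0,0,0]]' --grip '[60,60,60,60,60]'

```text
time: 14.62
eef_pos: [0.5538, -0.2981, 0.2858]
tcp_rot: [1.0, -0.017, 0.001, 0.001]
contact_force: [0.2, -0.1, 0.6]
opening: 0.7
```

send_rows --translation '[[-1,0.48,-1],[-1,0.48,0],[-1,0.48,0],[-1,0.48,0],[-1,0.48,0]]' --rotation '[[0,0,0],[0,0,0],[0,0,0],[0,0,0],[0,0,0]]' --grip '[60,60,60,60,60]'

```text
time: 15.25
eef_pos: [0.4012, -0.3648, 0.3148]
tcp_rot: [1.0, -0.018, 0.001, 0.001]
contact_force: [0.7, 0.1, -0.5]
opening: 0.705
```

```bash
cat > snap.py <<'E'
import sys
from h import *; import pickle
n=sys.argv[1]; nm=sys.argv[2] if len(sys.argv)>2 else 'wrist'
s=ctrl.get_state(); c=cam(nm); pickle.dump(c,open(n+'.pkl','wb'))
print(s['time'],s['eef_pos'].round(4),s['qpos'].round(2))
cv2.imwrite(f'pics/{n}.png',cv2.resize(c['im'],(800,600),interpolation=cv2.INTER_CUBIC))
E
python3 snap.py w4
```

```text
15.25 [ 0.4012 -0.3648  0.3148] [-0.93 -0.06  1.81 -0.    1.4   0.68]
```

View pics/w4.png

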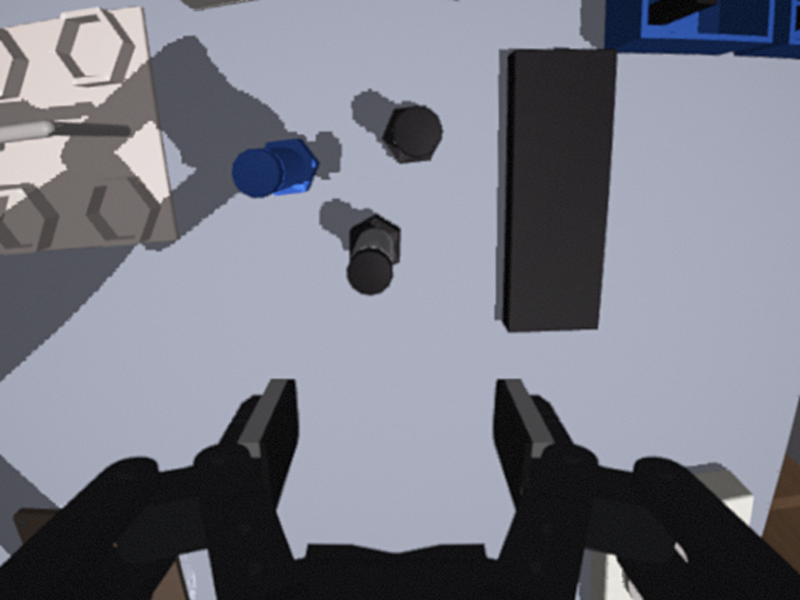

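The picture shows tube A's cap at (414,131) and tube B's cap at (370,272), with its hex vertices at (377,215), (400,235) and (350,235). The carrier's right edge runs (142,8)–(178,243). I'll check the tube positions and whether the carrier shifted.

Run:
```python
from hexfit import *; import pickle
c=pickle.load(open('w4.pkl','rb'));im=c['im']; q=.7
g=lambda x:cv2.cvtColor(x,cv2.COLOR_BGR2GRAY)
print('caps',ray(c,np.array([(414.5,131),(370,272)])*q,.125).round(4).tolist())
print('edge z.008',ray(c,np.array([(142,8),(178,241)])*q,.008).round(4).tolist())
print(hexfit(ray(c,np.array([(377,215),(401,234),(350,236),(400,262)])*q,.03),(.396,-.348)))
w1=pickle.load(open('w1.pkl','rb')); print('w1 edge',ray(w1,np.array([(189,48),(202,250)])*q,.008).round(4).tolist())
for z in (.125,): print('w1 caps again',ray(w1,np.array([(421,160),(379,277)])*q,z).round(4).tolist())
```

```text
caps [[0.4865, -0.3809, 0.125], [0.3962, -0.3485, 0.125]]
edge z.008 [[0.6009, -0.1627, 0.008], [0.4035, -0.1675, 0.008]]
(array([ 0.394 , -0.3488]), np.float64(57.9), np.float64(2.07))
w1 edge [[0.5921, -0.1637, 0.008], [0.3951, -0.1587, 0.008]]
w1 caps again [[0.4887, -0.3807, 0.125], [0.3967, -0.3482, 0.125]]
```

The tubes are unmoved, but the carrier shifted about 8 mm and 3° when the plugs came out, so I'll re-measure it after picking up tube B.

send_rows --translation '[[-0.2,-0.53,1],[0,0,1],[0,0,1],[0,0,1],[0,0,1]]' --rotation '[[0,0,0],[0,0,0],[0,0,0],[0,0,0],[0,0,0]]' --grip '[70,70,70,70,70]'

```text
time: 15.92
eef_pos: [0.3971, -0.3486, 0.1637]
tcp_rot: [1.0, -0.018, 0.001, 0.001]
contact_force: [-0.1, 0.1, -0.3]
opening: 0.816
```

send_rows --translation '[[0,0,1],[0,0,1],[0,0,0.8],[0,0,0],[0,0,0]]' --rotation '[[0,0,0],[0,0,0],[0,0,0],[0,0,0],[0,0,0]]' --grip '[70,70,70,20,20]' --squeeze 40

```text
time: 16.55
eef_pos: [0.3974, -0.3492, 0.0809]
tcp_rot: [1.0, -0.018, 0.001, 0.001]
contact_force: [0.4, -0.2, 0.8]
opening: 0.401
```

send_rows --translation '[[0,0,0],[0,0,0],[0,0,-0.5],[0,0,-1],[0,0,-1]]' --rotation '[[0,0,0],[0,0,0],[0,0,0],[0,0,0],[0,0,0]]' --grip '[20,20,20,20,20]'

```text
time: 17.18
eef_pos: [0.3965, -0.3481, 0.1555]
tcp_rot: [1.0, -0.018, -0.0, -0.0]
contact_force: [0.9, 0.5, -0.5]
opening: 0.37
```

send_rows --translation '[[0,0,-1],[0,0,-1],[0,0,-1],[0,0,-1],[0,0,-1]]' --rotation '[[0,0,0],[0,0,0],[0,0,0],[0,0,0],[0,0,0]]' --grip '[20,20,20,20,20]'

```text
time: 17.8
eef_pos: [0.3964, -0.348, 0.3059]
tcp_rot: [1.0, -0.018, 0.0, 0.0]
contact_force: [-0.1, -0.1, -1.2]
opening: 0.366
```

send_rows --translation '[[0.22,-1,0],[0.22,-1,0],[0.22,-1,0],[0.22,-1,0],[0.22,-1,0]]' --rotation '[[0,0,0],[0,0,0],[0,0,0],[0,0,0],[0,0,0]]' --grip '[20,20,20,20,20]'

```text
time: 18.42
eef_pos: [0.4348, -0.1984, 0.3049]
tcp_rot: [1.0, -0.018, 0.0, 0.0]
contact_force: [0.2, 0.3, -0.8]
opening: 0.367
```

send_rows --translation '[[0.22,-1,0],[0.22,-1,0],[0.22,-1,0],[0,0,0],[0,0,0]]' --rotation '[[0,0,0],[0,0,0],[0,0,0],[0,0,0],[0,0,0]]' --grip '[20,20,20,20,20]'

```text
time: 19.05
eef_pos: [0.4577, -0.1107, 0.3046]
tcp_rot: [1.0, -0.018, 0.0, 0.0]
contact_force: [-0.2, -0.4, -1.3]
opening: 0.371
```

```bash
python3 snap.py w5
```

```text
19.05 [ 0.4577 -0.1107  0.3046] [-0.45 -0.23  1.97 -0.    1.4   1.15]
```

View pics/w5.png

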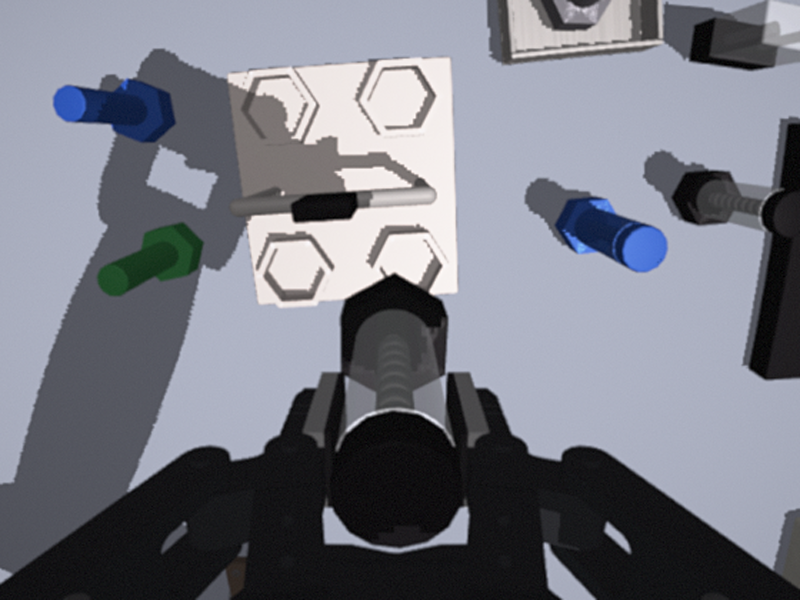

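The carrier corners are now (229,73), (450,57), (457,291) and (258,306), with rim centres near (280,105), (397,96) and (296,267). The held tube's foot points a vertex straight up at (396,275).

```bash
cat > carr.py <<'E'
from h import *
def carrier(c,corners,tabuv=None,q=.7):
    # corners order (+x+y),(+x-y),(-x-y),(-x+y); z=.008
    P=ray(c,np.array(corners)*q,.008)[:,:2]
    M=np.array([(.1,.092),(.1,-.092),(-.1,-.092),(-.1,.092)])
    U,_,Vt=np.linalg.svd((M-M.mean(0)).T@(P-P.mean(0))); Rm=Vt.T@np.diag([1,np.linalg.det(Vt.T@U.T)])@U.T
    y=np.arctan2(Rm[1,0],Rm[0,0]); ctr=P.mean(0)
    res=(P-ctr-M@Rm.T)*1e3
    print('centre',ctr.round(4),'yaw',np.degrees(y).round(2),'res mm',res.round(1).tolist())
    for m in((.068,.05),(.068,-.05),(-.068,-.05),(-.068,.05)): print('pocket',m,(ctr+Rm@np.array(m)).round(4), 'pix',(proj(c,[*(ctr+Rm@np.array(m)),.03])/q).round(0).tolist())
    print('tab pix',(proj(c,[*ctr,.168])/q).round(0))
E
python3 - <<'E'
from carr import *; import pickle
c=pickle.load(open('w5.pkl','rb'))
carrier(c,[(229,73),(450,57),(457,291),(258,306)])
print('rims',ray(c,np.array([(280,105),(397,96),(296,267)])*.7,.03).round(4).tolist(),'tab',ray(c,np.array([[326,204]])*.7,.168).round(4))
E
```

```text
centre [ 0.5012 -0.0724] yaw 1.46 res mm [[-0.4, -2.4], [-0.9, 1.1], [2.2, 1.6], [-0.8, -0.3]]
pocket (0.068, 0.05) [ 0.5679 -0.0207] pix [[275.0, 107.0]]
pocket (0.068, -0.05) [ 0.5704 -0.1207] pix [[402.0, 98.0]]
pocket (-0.068, -0.05) [ 0.4345 -0.1241] pix [[411.0, 267.0]]
pocket (-0.068, 0.05) [ 0.4319 -0.0241] pix [[294.0, 274.0]]
tab pix [[321. 211.]]
rims [[0.569, -0.025, 0.03], [0.5717, -0.1168, 0.03], [0.4383, -0.0264, 0.03]] tab [[ 0.5048 -0.0752  0.168 ]]
```

```bash
cat >> carr.py <<'E'
def autocorners(c,box,thr=1.0,show=True):
    im=cv2.GaussianBlur(c['im'],(3,3),0).astype(float); x0,y0,x1,y1=box
    m=np.zeros(im.shape[:2],np.uint8); rt=im[...,2]/(im[...,0]+1)
    m[y0:y1,x0:x1]=(rt>thr)[y0:y1,x0:x1]
    m=cv2.morphologyEx(m,cv2.MORPH_OPEN,np.ones((3,3))); m=cv2.morphologyEx(m,cv2.MORPH_CLOSE,np.ones((5,5)))
    k=max(cv2.findContours(m,0,cv2.CHAIN_APPROX_NONE)[0],key=cv2.contourArea)
    k=k[:,0].astype(float)
    w=ray(c,k,.008)[:,:2]
    return k,w
def linefit(c,k,corners,q=.7):
    # refine each edge between eyeballed corners by line fit to contour pixels, intersect
    C=np.array(corners)*q; L=[]
    for i in range(4):
        a,b=C[i],C[(i+1)%4]; d=(b-a)/np.linalg.norm(b-a); n=np.array([-d[1],d[0]])
        t=(k-a)@d/np.linalg.norm(b-a); e=np.abs((k-a)@n)
        s=k[(t>.08)&(t<.92)&(e<4)]
        vx,vy,px,py=cv2.fitLine(s.astype(np.float32),cv2.DIST_HUBER,0,.01,.01).ravel(); L.append((vx,vy,px,py)); print('edge',i,len(s))
    out=[]
    for i in range(4):
        a,b=L[i-1],L[i]; s=np.linalg.solve([[a[0],-b[0]],[a[1],-b[1]]],[b[2]-a[2],b[3]-a[3]]); out.append((a[2]+s[0]*a[0],a[3]+s[0]*a[1]))
    return np.array(out)/q
E
python3 - <<'E'
from carr import *; import pickle
for n,cs in(('w5',[(229,73),(450,57),(457,291),(258,306)]),('w2',[(281,97),(467,103),(455,301),(284,294)])):
    c=pickle.load(open(n+'.pkl','rb')); im=c['im'].astype(float); rt=im[...,2]/(im[...,0]+1)
    C=np.array(cs)*.7
    print(n,'ratio plate',rt[int(C[0,1]+15),int(C[0,0]+6)].round(2),rt[int(C[1,1])+8,int(C[1,0])-8].round(2),'bench',rt[int(C[1,1]),int(C[1,0])+15].round(2),rt[int(C[0,1]),int(C[0,0])-15].round(2))
    k,w=autocorners(c,(int(C[:,0].min())-6,int(C[:,1].min())-6,int(C[:,0].max())+6,int(C[:,1].max())+6))
    R2=linefit(c,k,cs); print(R2.round(1).tolist()); carrier(c,R2)
E
```

```text
w5 ratio plate 1.06 1.03 bench 0.89 0.88
edge 0 130
edge 1 137
edge 2 74
edge 3 130
[[226.39999389648438, 72.0], [449.29998779296875, 55.900001525878906], [456.5, 286.79998779296875], [258.3999938964844, 308.1000061035156]]
centre [ 0.5021 -0.0717] yaw 2.06 res mm [[0.5, -2.1], [-1.9, -0.2], [4.3, 2.3], [-2.8, -0.1]]
pocket (0.068, 0.05) [ 0.5683 -0.0192] pix [[273.0, 106.0]]
pocket (0.068, -0.05) [ 0.5719 -0.1192] pix [[400.0, 96.0]]
pocket (-0.068, -0.05) [ 0.436  -0.1241] pix [[411.0, 266.0]]
pocket (-0.068, 0.05) [ 0.4324 -0.0241] pix [[294.0, 274.0]]
tab pix [[320. 209.]]
w2 ratio plate 1.03 1.04 bench 0.88 0.87
edge 0 109
edge 1 116
edge 2 90
edge 3 116
[[279.29998779296875, 97.9000015258789], [467.20001220703125, 103.5999984741211], [453.3999938964844, 297.20001220703125], [282.5, 297.29998779296875]]
centre [ 0.4964 -0.0681] yaw -1.62 res mm [[-0.7, -2.5], [-1.2, 0.3], [3.7, 1.9], [-1.8, 0.2]]
pocket (0.068, 0.05) [ 0.5658 -0.02  ] pix [[317.0, 132.0]]
pocket (0.068, -0.05) [ 0.563 -0.12 ] pix [[424.0, 134.0]]
pocket (-0.068, -0.05) [ 0.4271 -0.1162] pix [[418.0, 275.0]]
pocket (-0.068, 0.05) [ 0.4299 -0.0162] pix [[318.0, 273.0]]
tab pix [[359. 229.]]
```

send_rows --translation '[[-0.36,0.23,0],[-0.36,0.24,0],[0,0,0],[0,0,0],[0,0,0]]' --rotation '[[0,0,0],[0,0,0],[0,0,-1],[0,0,-1],[0,0,-1]]' --grip '[20,20,20,20,20]'

```text
time: 19.73
eef_pos: [0.435, -0.1245, 0.3043]
tcp_rot: [0.994, 0.114, -0.0, 0.0]
contact_force: [0.1, -0.8, -1.3]
opening: 0.367
```

send_rows --translation '[[0,0,1],[0,0,1],[0,0,1],[0,0,1],[0,0,1]]' --rotation '[[0,0,-1],[0,0,-1],[0,0,-1],[0,0,-0.9],[0,0,0]]' --grip '[20,20,20,20,20]'

```text
time: 20.35
eef_pos: [0.4351, -0.1246, 0.1535]
tcp_rot: [0.96, 0.279, 0.0, 0.0]
contact_force: [0.8, -0.4, -2.2]
opening: 0.366
```

send_rows --translation '[[0,0,0.5],[0,0,0.4],[0,0,0],[0,0,0],[0,0,0]]' --rotation '[[0,0,0],[0,0,0],[0,0,0],[0,0,0],[0,0,0]]' --grip '[20,20,20,20,20]'

```text
time: 20.98
eef_pos: [0.4365, -0.124, 0.1283]
tcp_rot: [0.96, 0.28, 0.001, 0.001]
contact_force: [-0.2, -0.9, -1.8]
opening: 0.367
```

```bash
python3 - <<'E'
from h import *
s=ctrl.get_state(); print(s['eef_pos'].round(4),R.from_quat(s['tcp_rot']).as_matrix()[:,0].round(3),s['contact_force'].round(2))
E
python3 snap.py w6
```

```text
[ 0.4365 -0.124   0.1283] [0.843 0.537 0.001] [-0.2  -0.89 -1.8 ]
20.975 [ 0.4365 -0.124   0.1283] [-0.5  -0.1   2.19  0.    1.05  0.5 ]
```

View pics/w6.png

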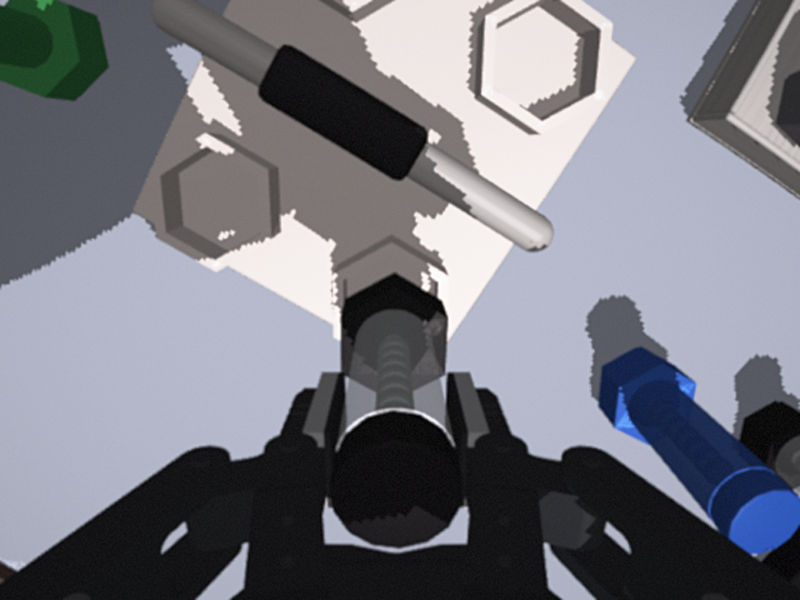

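The foot's vertex (396,275) lines up with the cup's vertex (392,238), so angle and lateral position look right. Pressing down gently.

send_rows --translation '[[0,0,0.4],[0,0,0.2],[0,0,0.1],[0,0,0.1],[0,0,0.1]]' --rotation '[[0,0,0],[0,0,0],[0,0,0],[0,0,0],[0,0,0]]' --grip '[20,20,20,20,20]'

```text
time: 21.65
eef_pos: [0.4383, -0.1231, 0.1046]
tcp_rot: [0.96, 0.279, 0.002, -0.001]
contact_force: [-2.0, 10.3, 27.0]
opening: 0.366
```

send_rows --translation '[[0,0,-0.06],[0.05,-0.04,0],[0,0,0],[0,0,0],[0,0,0]]' --rotation '[[0,0,0],[0,0,0],[0,0,0.5],[0,0,0.5],[0,0,0]]' --grip '[20,20,20,20,20]'

```text
time: 22.28
eef_pos: [0.4386, -0.1225, 0.1046]
tcp_rot: [0.971, 0.238, 0.002, 0.001]
contact_force: [0.4, 2.6, 7.0]
opening: 0.368
```

send_rows --translation '[[0,0,0],[0,0,0],[0,0,0],[0,0,0],[0,0,0]]' --rotation '[[0,0,-0.5],[0,0,-0.5],[0,0,-0.5],[0,0,-0.5],[0,0,0]]' --grip '[20,20,20,20,20]'

```text
time: 22.9
eef_pos: [0.4373, -0.1216, 0.1025]
tcp_rot: [0.947, 0.321, 0.001, 0.0]
contact_force: [2.0, 2.6, 1.1]
opening: 0.367
```

```bash
python3 - <<'E'
from h import *
s=ctrl.get_state(); print(s['eef_pos'].round(4),s['contact_force'].round(2),s['wrist_torque'].round(2))
E
python3 snap.py w7; python3 -c "
import cv2,numpy as np,pickle
c=pickle.load(open('w7.pkl','rb'))['im']
cv2.imwrite('pics/w7c.png',cv2.resize(np.clip((c[140:300,190:370]/255.)**.5*255,0,255).astype(np.uint8),(675,600),interpolation=cv2.INTER_CUBIC))"
```

```text
[ 0.4373 -0.1216  0.1025] [1.99 2.57 1.15] [ 0.55 -0.5  -0.06]
22.9 [ 0.4373 -0.1216  0.1025] [-0.5  -0.06  2.21  0.    0.99  0.42]
```

View pics/w7c.png

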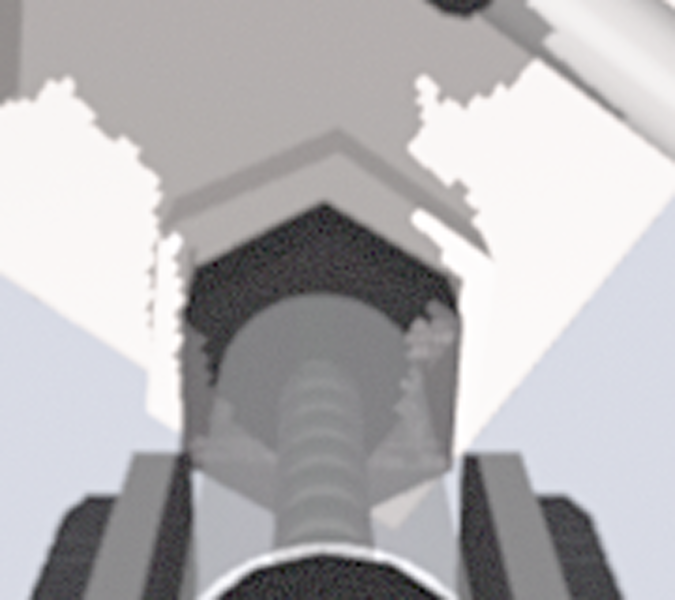

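The force dropped to 1 N with z falling, and the foot is inside the cup mouth (foot apex at (322,205), cup apex at (337,130)), so it is going in. Pressing on.

send_rows --translation '[[0,0,0.1],[0,0,0.1],[0,0,0.1],[0,0,0],[0,0,0]]' --rotation '[[0,0,0],[0,0,0],[0,0,0],[0,0,0],[0,0,0]]' --grip '[20,20,20,20,20]'

```text
time: 23.58
eef_pos: [0.4361, -0.1221, 0.0927]
tcp_rot: [0.947, 0.321, -0.0, 0.0]
contact_force: [1.2, 0.8, -2.2]
opening: 0.367
```

send_rows --translation '[[0,0,0.1],[0,0,0.08],[0,0,0],[0,0,0],[0,0,0]]' --rotation '[[0,0,0],[0,0,0],[0,0,0],[0,0,0],[0,0,0]]' --grip '[20,20,20,20,20]'

```text
time: 24.2
eef_pos: [0.4365, -0.1221, 0.0889]
tcp_rot: [0.947, 0.321, -0.001, -0.0]
contact_force: [-2.7, 2.3, 8.9]
opening: 0.368
```

Tube B is fully home (TCP z 0.0889, 9 N). Releasing and going for tube A.

send_rows --translation '[[0,0,0],[0,0,0],[0,0,-0.5],[0,0,-1],[0,0,-1]]' --rotation '[[0,0,0],[0,0,0],[0,0,0],[0,0,0],[0,0,0]]' --grip '[65,65,65,65,65]'

```text
time: 24.82
eef_pos: [0.4363, -0.1219, 0.1641]
tcp_rot: [0.947, 0.321, -0.0, 0.0]
contact_force: [0.1, -0.6, -0.1]
opening: 0.762
```

send_rows --translation '[[0,0,-1],[0,0,-1],[0,0,-1],[0,0,-1],[0,0,-0.5]]' --rotation '[[0,0,1],[0,0,1],[0,0,1],[0,0,1],[0,0,1]]' --grip '[65,65,65,65,65]'

```text
time: 25.45
eef_pos: [0.4368, -0.1221, 0.3008]
tcp_rot: [0.994, 0.107, 0.001, 0.001]
contact_force: [1.7, -0.3, 0.2]
opening: 0.76
```

send_rows --translation '[[0,0,0],[0,0,0],[0,0,0],[0,1,0],[0,1,0]]' --rotation '[[0,0,1],[0,0,1],[0,0,0.5],[0,0,0],[0,0,0]]' --grip '[65,65,65,65,65]'

```text
time: 26.08
eef_pos: [0.4362, -0.1823, 0.2986]
tcp_rot: [1.0, 0.0, 0.0, 0.0]
contact_force: [1.0, 0.5, -0.4]
opening: 0.761
```

send_rows --translation '[[0,1,0],[0,1,0],[0,1,0],[0,1,0],[0,0,0]]' --rotation '[[0,0,0],[0,0,0],[0,0,0],[0,0,0],[0,0,0]]' --grip '[65,65,65,65,65]'

```text
time: 26.7
eef_pos: [0.4359, -0.3033, 0.2981]
tcp_rot: [1.0, -0.001, -0.0, 0.0]
contact_force: [0.2, 0.9, -0.4]
opening: 0.764
```

```bash
python3 snap.py w8
```

```text
26.7 [ 0.4359 -0.3033  0.2981] [-0.8  -0.08  1.85 -0.    1.37  0.77]
```

View pics/w8.png

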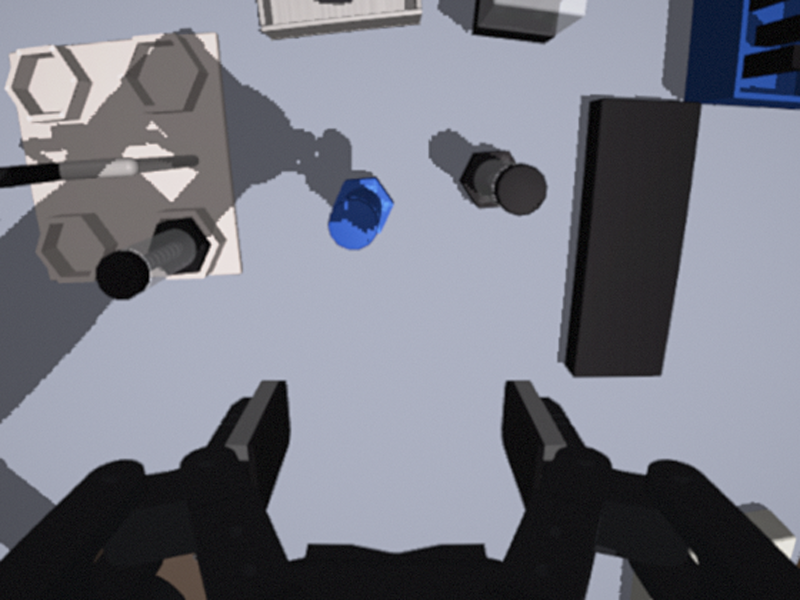

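Tube B sits in its pocket at (180,245). The carrier corners are near (10,50), (217,33), (241,272) and (52,281), and tube A's cap is at (521,189).

Run:
```python
from carr import *; from hexfit import hexfit; import pickle
c=pickle.load(open('w8.pkl','rb')); q=.7
cs=[(10,50),(217,33),(241,272),(52,281)]
carrier(c,cs); C=np.array(cs)*q
k,w=autocorners(c,(0,15,180,205)); 
try:
    R2=linefit(c,k,cs); print(R2.round(1).tolist()); carrier(c,R2)
except Exception as e: print(e)
print('capA',ray(c,np.array([(521,189)])*q,.125).round(4).tolist(),'capB',ray(c,np.array([(123,275)])*q,.133).round(4).tolist())
print('hexA',hexfit(ray(c,np.array([(473,151),(461,180),(485,206)])*q,.03),(.487,-.381)))
print('hexB in pocket',hexfit(ray(c,np.array([(200,216),(211,243),(194,272)])*q,.038),(.436,-.122)))
print('proj capA expected',proj(c,[.4865,-.381,.125])/q)
```

```text
centre [ 0.5018 -0.0739] yaw 1.37 res mm [[0.9, -0.9], [-1.9, 0.9], [1.8, 1.4], [-0.8, -1.4]]
pocket (0.068, 0.05) [ 0.5686 -0.0223] pix [[42.0, 83.0]]
pocket (0.068, -0.05) [ 0.571  -0.1223] pix [[160.0, 72.0]]
pocket (-0.068, -0.05) [ 0.435  -0.1256] pix [[182.0, 245.0]]
pocket (-0.068, 0.05) [ 0.4326 -0.0256] pix [[71.0, 249.0]]
tab pix [[-13. 177.]]
edge 0 122
edge 1 141
edge 2 106
edge 3 103
[[6.5, 50.79999923706055], [215.10000610351562, 30.700000762939453], [240.10000610351562, 271.5], [49.0, 281.20001220703125]]
centre [ 0.5023 -0.0717] yaw 1.64 res mm [[0.6, -0.1], [-0.9, -0.3], [1.3, 0.4], [-1.0, -0.0]]
pocket (0.068, 0.05) [ 0.5688 -0.0198] pix [[39.0, 83.0]]
pocket (0.068, -0.05) [ 0.5717 -0.1198] pix [[157.0, 71.0]]
pocket (-0.068, -0.05) [ 0.4357 -0.1237] pix [[180.0, 244.0]]
pocket (-0.068, 0.05) [ 0.4328 -0.0237] pix [[69.0, 249.0]]
tab pix [[-17. 177.]]
capA [[0.4868, -0.3816, 0.125]] capB [[0.4353, -0.1286, 0.133]]
hexA (array([ 0.4905, -0.3824]), np.float64(43.4), np.float64(1.43))
hexB in pocket (array([ 0.4403, -0.1291]), np.float64(19.0), np.float64(2.23))
proj capA expected [[519.93613379 189.50986058]]
```

send_rows --translation '[[0.6,0.9,1],[0.6,0.9,1],[0.5,0.8,1],[0,0,1],[0,0,1]]' --rotation '[[0,0,0],[0,0,0],[0,0,0],[0,0,0],[0,0,0]]' --grip '[70,70,70,70,70]'

```text
time: 27.38
eef_pos: [0.4877, -0.3789, 0.1471]
tcp_rot: [1.0, 0.0, -0.0, -0.0]
contact_force: [-0.4, 0.2, 0.4]
opening: 0.815
```

send_rows --translation '[[0,0,1],[0,0,1],[0,0,0.23],[0,0,0],[0,0,0]]' --rotation '[[0,0,0],[0,0,0],[0,0,0],[0,0,0],[0,0,0]]' --grip '[70,70,70,20,20]'

```text
time: 28.0
eef_pos: [0.4883, -0.3805, 0.0828]
tcp_rot: [1.0, 0.0, 0.001, 0.001]
contact_force: [-0.3, -0.9, -0.0]
opening: 0.403
```

send_rows --translation '[[0,0,0],[0,0,0],[0,0,-0.5],[0,0,-1],[0,0,-1]]' --rotation '[[0,0,0],[0,0,0],[0,0,0],[0,0,0],[0,0,0]]' --grip '[20,20,20,20,20]'

```text
time: 28.62
eef_pos: [0.4869, -0.3794, 0.1563]
tcp_rot: [1.0, -0.0, -0.001, -0.001]
contact_force: [1.0, -0.1, -0.7]
opening: 0.367
```

send_rows --translation '[[0,0,-1],[0,0,-1],[0,0,-1],[0,0,-1],[0,0,0]]' --rotation '[[0,0,0],[0,0,0],[0,0,0],[0,0,0],[0,0,0]]' --grip '[20,20,20,20,20]'

```text
time: 29.25
eef_pos: [0.4882, -0.3807, 0.2793]
tcp_rot: [1.0, -0.0, 0.002, 0.002]
contact_force: [-0.4, 0.7, -1.0]
opening: 0.366
```

send_rows --translation '[[0.2,-1,0],[0.2,-1,0],[0.2,-1,0],[0.2,-1,0],[0.2,-1,0]]' --rotation '[[0,0,0],[0,0,0],[0,0,0],[0,0,0],[0,0,0]]' --grip '[20,20,20,20,20]'

```text
time: 29.88
eef_pos: [0.5166, -0.2283, 0.2733]
tcp_rot: [1.0, -0.0, -0.002, -0.001]
contact_force: [0.6, 0.5, -0.2]
opening: 0.364
```

send_rows --translation '[[0.2,-1,0],[0.2,-1,0],[0.2,-1,0],[0.2,-1,0],[0.2,-1,0]]' --rotation '[[0,0,0],[0,0,0],[0,0,0],[0,0,0],[0,0,0]]' --grip '[20,20,20,20,20]'

```text
time: 30.5
eef_pos: [0.5465, -0.0785, 0.2734]
tcp_rot: [1.0, -0.0, -0.002, -0.001]
contact_force: [-0.0, -0.7, -0.6]
opening: 0.365
```

send_rows --translation '[[0.4,-1,0],[0.3,-1,0],[0,-0.06,1],[0,0,1],[0,0,1]]' --rotation '[[0,0,0],[0,0,0],[0,0,0],[0,0,0],[0,0,0]]' --grip '[20,20,20,20,20]'

```text
time: 31.12
eef_pos: [0.5671, -0.0176, 0.1827]
tcp_rot: [1.0, -0.0, -0.002, -0.0]
contact_force: [0.8, -1.2, -0.3]
opening: 0.363
```

send_rows --translation '[[0,0,1],[0,0,0.5],[0,0,0],[0,0,0],[0,0,0]]' --rotation '[[0,0,0],[0,0,0],[0,0,0],[0,0,0],[0,0,0]]' --grip '[20,20,20,20,20]'

```text
time: 31.75
eef_pos: [0.5694, -0.0183, 0.1423]
tcp_rot: [1.0, -0.0, 0.001, 0.0]
contact_force: [0.7, -0.8, -1.3]
opening: 0.364
```

```bash
python3 snap.py w9; python3 -c "
import cv2,numpy as np,pickle
c=pickle.load(open('w9.pkl','rb'))['im']
cv2.imwrite('pics/w9c.png',cv2.resize(np.clip((c[120:320,160:400]/255.)**.6*255,0,255).astype(np.uint8),(720,600),interpolation=cv2.INTER_CUBIC))"
```

```text
31.75 [ 0.5694 -0.0183  0.1423] [-0.21  0.15  1.91  0.    1.08  1.36]
```

View pics/w9c.png

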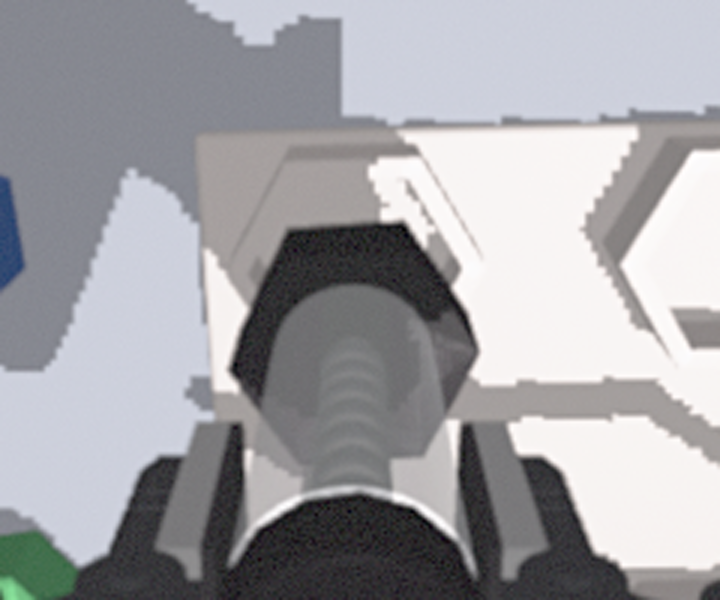

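The foot's left–right vertices, (230,370) to (478,348), are about 4° counter-clockwise of the plate edge. It is laterally centred on the cup (354 against 356). Turning -4° and pressing down.

send_rows --translation '[[0,0,0.5],[0,0,0.4],[0,0,0.2],[0,0,0.1],[0,0,0.1]]' --rotation '[[0,0,0.8],[0,0,0],[0,0,0],[0,0,0],[0,0,0]]' --grip '[20,20,20,20,20]'

```text
time: 32.42
eef_pos: [0.5707, -0.0186, 0.1043]
tcp_rot: [0.999, -0.035, 0.003, 0.001]
contact_force: [0.7, -0.5, 0.4]
opening: 0.368
```

send_rows --translation '[[0,0,0.1],[0,0,0.1],[0,0,0.1],[0,0,0],[0,0,0]]' --rotation '[[0,0,0],[0,0,0],[0,0,0],[0,0,0],[0,0,0]]' --grip '[20,20,20,20,20]'

```text
time: 33.05
eef_pos: [0.568, -0.0181, 0.0922]
tcp_rot: [0.999, -0.035, -0.001, -0.0]
contact_force: [2.1, -1.4, -1.2]
opening: 0.362
```

send_rows --translation '[[0,0,0.1],[0,0,0.05],[0,0,0],[0,0,0],[0,0,0]]' --rotation '[[0,0,0],[0,0,0],[0,0,0],[0,0,0],[0,0,0]]' --grip '[20,20,20,20,20]'

```text
time: 33.67
eef_pos: [0.5688, -0.0182, 0.0908]
tcp_rot: [0.999, -0.035, -0.0, 0.0]
contact_force: [-2.5, -0.7, 12.0]
opening: 0.365
```

Tube A seated too (TCP 0.0908, which is the pick height plus 8 mm; 12 N). Next: release, view the carrier for the tab grasp, then view the saddle.

send_rows --translation '[[0,0,0],[0,0,0],[0,0,-0.5],[0,0,-1],[0,0,-1]]' --rotation '[[0,0,0],[0,0,0],[0,0,0],[0,0,0],[0,0,0]]' --grip '[65,65,65,65,65]'

```text
time: 34.3
eef_pos: [0.5681, -0.0179, 0.1644]
tcp_rot: [0.999, -0.035, -0.0, -0.0]
contact_force: [-0.9, 0.7, 0.4]
opening: 0.762
```

send_rows --translation '[[0,0,-1],[0,0,-1],[0,0,-1],[0,0,-1],[-0.8,0.35,-1]]' --rotation '[[0,0,-0.8],[0,0,0],[0,0,0],[0,0,0],[0,0,0]]' --grip '[65,65,65,65,65]'

```text
time: 34.92
eef_pos: [0.5444, -0.0283, 0.3148]
tcp_rot: [1.0, 0.0, -0.0, -0.0]
contact_force: [0.0, -0.9, 0.3]
opening: 0.762
```

send_rows --translation '[[-0.8,0.35,-1],[-0.8,0.35,0],[-0.8,0.35,0],[-0.6,0.3,0],[0,0,0]]' --rotation '[[0,0,0],[0,0,0],[0,0,0],[0,0,0],[0,0,0]]' --grip '[65,65,65,65,65]'

```text
time: 35.55
eef_pos: [0.4537, -0.0692, 0.3441]
tcp_rot: [1.0, -0.001, 0.001, 0.0]
contact_force: [1.2, -0.0, 0.2]
opening: 0.762
```

```bash
python3 snap.py w10
```

```text
35.55 [ 0.4537 -0.0692  0.3441] [-0.37 -0.28  1.94  0.    1.48  1.2 ]
```

send_rows --translation '[[0.1,-1,-1],[0.1,-1,-1],[0.1,-1,0],[0.1,-1,0],[0.1,-1,0]]' --rotation '[[0,0,0],[0,0,0],[0,0,0],[0,0,0],[0,0,0]]' --grip '[65,65,65,65,65]'

```text
time: 36.22
eef_pos: [0.4699, 0.0826, 0.4034]
tcp_rot: [1.0, 0.0, -0.0, -0.0]
contact_force: [0.2, 0.5, 0.6]
opening: 0.765
```

send_rows --translation '[[0.1,-1,0],[0.1,-1,0],[0.1,-1,0],[0.1,-1,0],[0,0,0]]' --rotation '[[0,0,0],[0,0,0],[0,0,0],[0,0,0],[0,0,0]]' --grip '[65,65,65,65,65]'

```text
time: 36.85
eef_pos: [0.4816, 0.203, 0.4029]
tcp_rot: [1.0, 0.002, -0.001, -0.0]
contact_force: [-1.0, 0.3, -1.0]
opening: 0.76
```

```bash
python3 snap.py w11; python3 -c "
import cv2,numpy as np
a=cv2.imread('pics/w10.png');b=cv2.imread('pics/w11.png')
cv2.imwrite('pics/w1011.png',np.vstack([a[0:330],b[0:270]][::1])[:600])"
```

```text
36.85 [0.4816 0.203  0.4029] [ 0.2  -0.13  1.72  0.    1.56  1.77]
```

View pics/w1011.png

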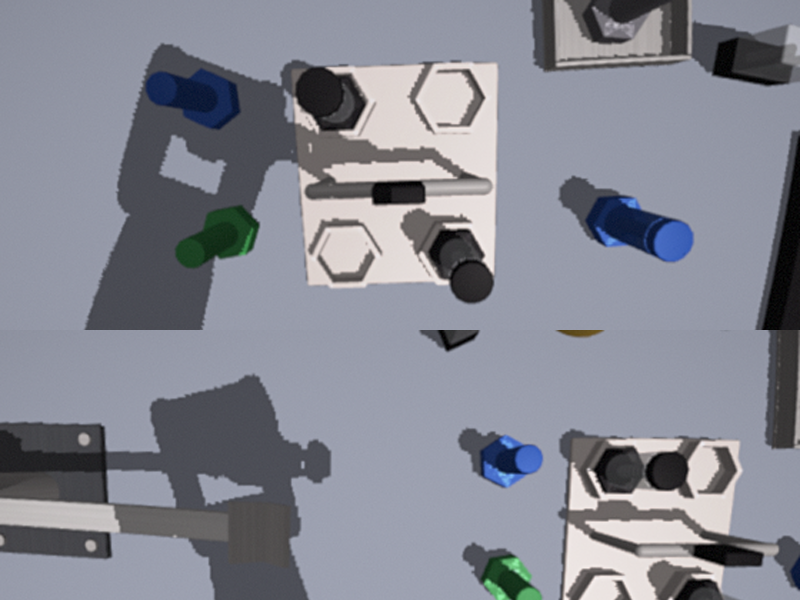

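Top half: carrier corners (293,67), (497,63), (495,285), (309,285), tab top centre about (398,189), both tubes seated. Bottom half: the saddle block spans (228–292, 170–236) in w11 pixels (centre (260,202)), and the arm runs left through (120,188) and (0,184).

Run:
```python
from carr import *; import pickle
c=pickle.load(open('w10.pkl','rb')); cs=[(293,67),(497,63),(495,285),(309,285)]
k,w=autocorners(c,(195,38,358,206)); R2=linefit(c,k,cs); print(R2.round(1).tolist()); carrier(c,R2)
print('tab',ray(c,np.array([(398,188)])*.7,.168).round(4).tolist())
# tab mask
d=(c['im'].max(2)<60).astype(np.uint8); d[:120]=0; d[150:]=0; d[:,:250]=0; d[:,305:]=0
ys,xs=np.nonzero(d); print('tab px range',xs.min()/.7,xs.max()/.7,ys.min()/.7,ys.max()/.7)
c=pickle.load(open('w11.pkl','rb')); q=.7
P=ray(c,np.array([(230,170),(292,173),(288,236),(228,232)])*q,.251); print('saddle V top corners',P.round(4).tolist(),P.mean(0).round(4))
print('size',np.linalg.norm(P-np.roll(P,1,0),axis=1).round(4))
S=P.mean(0)
for uv,z in (((120,188),.222),((0,184),.212)):
    p=ray(c,np.array([uv])*q,z)[0]; print('arm',p.round(4),'dir deg',np.degrees(np.arctan2(p[1]-S[1],p[0]-S[0])).round(2))
# saddle texture edges
g=cv2.cvtColor(c['im'],cv2.COLOR_BGR2GRAY); print(g[142,150:215].tolist()); print(g[110:172,182].tolist())
```

```text
edge 0 112
edge 1 131
edge 2 90
edge 3 143
[[291.6000061035156, 68.5], [496.70001220703125, 61.70000076293945], [492.8999938964844, 277.0], [307.3999938964844, 287.1000061035156]]
centre [ 0.5013 -0.0716] yaw 1.9 res mm [[-0.2, -2.0], [-1.0, 0.6], [2.4, 1.7], [-1.3, -0.2]]
pocket (0.068, 0.05) [ 0.5676 -0.0194] pix [[336.0, 102.0]]
pocket (0.068, -0.05) [ 0.5709 -0.1193] pix [[453.0, 97.0]]
pocket (-0.068, -0.05) [ 0.435  -0.1238] pix [[454.0, 253.0]]
pocket (-0.068, 0.05) [ 0.4317 -0.0239] pix [[345.0, 257.0]]
tab pix [[398. 194.]]
tab [[0.5051, -0.0717, 0.168]]
tab px range 371.42857142857144 422.8571428571429 181.42857142857144 202.85714285714286
saddle V top corners [[0.5451, 0.297, 0.251], [0.5431, 0.2613, 0.251], [0.5068, 0.2655, 0.251], [0.5093, 0.3012, 0.251]] [0.5261 0.2812 0.251 ]
size [0.036  0.0358 0.0365 0.0358]
arm [0.5338 0.3802 0.222 ] dir deg 85.54
arm [0.5383 0.4744 0.212 ] dir deg 86.38
[101, 105, 103, 102, 103, 103, 102, 103, 102, 96, 83, 78, 79, 76, 78, 79, 79, 78, 77, 78, 79, 82, 78, 79, 77, 79, 76, 80, 79, 78, 76, 78, 78, 77, 76, 78, 78, 80, 78, 80, 83, 80, 79, 78, 80, 79, 78, 78, 77, 75, 73, 73, 76, 78, 78, 75, 77, 76, 86, 126, 158, 164, 161, 161, 162]
[151, 162, 161, 141, 100, 76, 77, 79, 78, 77, 75, 75, 76, 78, 77, 77, 79, 76, 77, 81, 79, 77, 79, 79, 77, 78, 79, 78, 77, 78, 78, 78, 78, 81, 79, 80, 77, 78, 78, 78, 77, 79, 78, 79, 78, 78, 80, 80, 79, 79, 78, 79, 81, 79, 80, 79, 80, 78, 80, 79, 79, 80]
```

Saddle bottom at about (0.526, 0.281, 0.235) with an arm direction of about 86°; the measured V width of 36 mm matches. Carrier centre (0.502,-0.072), yaw 1.8°. Moving over the tab and turning to yaw 92°.

send_rows --translation '[[0.07,0.92,0],[0.07,0.92,0],[0.07,0.92,0],[0.07,0.92,0],[0.07,0.92,0]]' --rotation '[[0,0,0],[0,0,0],[0,0,0],[0,0,0],[0,0,0]]' --grip '[60,60,60,60,60]'

```text
time: 37.52
eef_pos: [0.4919, 0.0612, 0.4034]
tcp_rot: [1.0, -0.001, 0.0, 0.0]
contact_force: [-0.5, -0.0, 0.6]
opening: 0.706
```

send_rows --translation '[[0.07,0.92,0],[0.07,0.92,0],[0.07,0.92,0],[0.07,0.92,0],[0.05,0.88,0]]' --rotation '[[0,0,0],[0,0,0],[0,0,0],[0,0,0],[0,0,0]]' --grip '[60,60,60,60,60]'

```text
time: 38.15
eef_pos: [0.5016, -0.0756, 0.4034]
tcp_rot: [1.0, -0.001, -0.0, 0.0]
contact_force: [-0.4, -0.1, -0.2]
opening: 0.699
```

send_rows --translation '[[0,0,0.5],[0,0,0.5],[0,0,0.5],[0,0,0.5],[0,0,0.5]]' --rotation '[[0,0,-1],[0,0,-1],[0,0,-1],[0,0,-1],[0,0,-1]]' --grip '[50,50,50,50,50]'

```text
time: 38.78
eef_pos: [0.5016, -0.0747, 0.3279]
tcp_rot: [0.976, 0.217, -0.0, 0.0]
contact_force: [0.8, 0.8, 0.1]
opening: 0.586
```

send_rows --translation '[[0,0,0.5],[0,0,0.5],[0,0,0.5],[0,0,0],[0,0,0]]' --rotation '[[0,0,-1],[0,0,-1],[0,0,-1],[0,0,-1],[0,0,-1]]' --grip '[50,50,50,50,50]'

```text
time: 39.4
eef_pos: [0.5015, -0.0747, 0.283]
tcp_rot: [0.906, 0.423, -0.0, -0.0]
contact_force: [-0.7, 1.0, 0.5]
opening: 0.588
```

send_rows --translation '[[0,0,0],[0,0,0],[0,0,0],[0,0,0],[0,0,0]]' --rotation '[[0,0,-1],[0,0,-1],[0,0,-1],[0,0,-1],[0,0,-1]]' --grip '[50,50,50,50,50]'

```text
time: 40.02
eef_pos: [0.5016, -0.0747, 0.2834]
tcp_rot: [0.793, 0.609, -0.0, 0.0]
contact_force: [0.4, -0.2, 0.2]
opening: 0.584
```

send_rows --translation '[[0,0,0],[0,0,0],[0,0,0],[0,0,0],[0,0,0]]' --rotation '[[0,0,-1],[0,0,-1],[0,0,-1],[0,0,-0.4],[0,0,0]]' --grip '[50,50,50,50,50]'

```text
time: 40.65
eef_pos: [0.5017, -0.0743, 0.2833]
tcp_rot: [0.695, 0.719, -0.0, 0.0]
contact_force: [0.4, 0.3, 0.5]
opening: 0.581
```

send_rows --translation '[[0.09,0,1],[0,0,1],[0,0,1],[0,0,1],[0,0,0.5]]' --rotation '[[0,0,0],[0,0,0],[0,0,0],[0,0,0],[0,0,0]]' --grip '[50,50,50,50,50]'

```text
time: 41.28
eef_pos: [0.5008, -0.071, 0.1464]
tcp_rot: [0.695, 0.719, -0.001, -0.001]
contact_force: [-0.1, -0.1, 0.3]
opening: 0.585
```

send_rows --translation '[[0,0,0.45],[0,0,0],[0,0,0],[0,0,0],[0,0,0]]' --rotation '[[0,0,0],[0,0,0],[0,0,0],[0,0,0],[0,0,0]]' --grip '[50,50,5,5,5]' --squeeze 80

```text
time: 41.9
eef_pos: [0.5016, -0.0713, 0.1356]
tcp_rot: [0.695, 0.719, -0.0, -0.0]
contact_force: [-4.1, 0.3, 3.8]
opening: 0.126
```

send_rows --translation '[[0,0,0],[0,0,0],[0,0,-0.1],[0,0,-0.2],[0,0,-0.4]]' --rotation '[[0,0,0],[0,0,0],[0,0,0],[0,0,0],[0,0,0]]' --grip '[5,5,5,5,5]'

```text
time: 42.52
eef_pos: [0.5008, -0.0707, 0.1547]
tcp_rot: [0.695, 0.719, -0.001, -0.001]
contact_force: [0.4, -0.0, -6.2]
opening: 0.127
```

Carrier held (12 mm tab; 6 N lifted, about right for the loaded carrier). Lifting and turning +84°.

send_rows --translation '[[0,0,-0.6],[0,0,-0.8],[0,0,-0.8],[0,0,-0.8],[0,0,-0.8]]' --rotation '[[0,0,0],[0,0,0],[0,0,0],[0,0,0],[0,0,0]]' --grip '[5,5,5,5,5]'

```text
time: 43.15
eef_pos: [0.5019, -0.0712, 0.2719]
tcp_rot: [0.695, 0.719, 0.0, 0.001]
contact_force: [-0.2, -0.1, -6.4]
opening: 0.127
```

send_rows --translation '[[0,0,-0.8],[0,0,-0.8],[0,0,-0.4],[0,0,0],[0,0,0]]' --rotation '[[0,0,-0.4],[0,0,-0.7],[0,0,-0.9],[0,0,-0.9],[0,0,-0.9]]' --grip '[5,5,5,5,5]'

```text
time: 43.78
eef_pos: [0.5017, -0.0711, 0.3314]
tcp_rot: [0.565, 0.825, 0.0, 0.001]
contact_force: [-0.1, 1.5, -6.5]
opening: 0.129
```

send_rows --translation '[[0,0,0],[0,0,0],[0,0,0],[0,0,0],[0,0,0]]' --rotation '[[0,0,-0.9],[0,0,-0.9],[0,0,-0.9],[0,0,-0.9],[0,0,-0.9]]' --grip '[5,5,5,5,5]'

```text
time: 44.4
eef_pos: [0.5017, -0.0711, 0.331]
tcp_rot: [0.394, 0.919, 0.0, 0.001]
contact_force: [0.6, 0.4, -6.3]
opening: 0.125
```

send_rows --translation '[[0,0,0],[0,0,0],[0,0,0],[0,0,0],[0,0,0]]' --rotation '[[0,0,-0.9],[0,0,-0.9],[0,0,-0.9],[0,0,-0.9],[0,0,-0.9]]' --grip '[5,5,5,5,5]'

```text
time: 45.02
eef_pos: [0.5017, -0.0711, 0.331]
tcp_rot: [0.207, 0.978, -0.0, 0.001]
contact_force: [-0.3, -0.3, -6.4]
opening: 0.125
```

send_rows --translation '[[0,0,0],[0,0,0],[0,0,0],[0,0,0],[0,0,0]]' --rotation '[[0,0,-0.9],[0,0,-0.9],[0,0,-0.9],[0,0,-0.5],[0,0,0]]' --grip '[5,5,5,5,5]'

```text
time: 45.65
eef_pos: [0.5017, -0.0711, 0.3308]
tcp_rot: [0.07, 0.998, -0.0, 0.001]
contact_force: [-0.2, -0.4, -6.7]
opening: 0.13
```

send_rows --translation '[[0,0.4,0],[0,0.7,0],[0,0.9,0],[0,0.9,0],[0,0.9,0]]' --rotation '[[0,0,0],[0,0,0],[0,0,0],[0,0,0],[0,0,0]]' --grip '[5,5,5,5,5]'

```text
time: 46.28
eef_pos: [0.5176, 0.0434, 0.33]
tcp_rot: [0.07, 0.998, 0.0, 0.0]
contact_force: [-0.2, 0.3, -5.9]
opening: 0.127
```

send_rows --translation '[[0,0.9,0],[0,0.9,0],[0,0.5,0],[0,0.3,0],[0,0,0]]' --rotation '[[0,0,0],[0,0,0],[0,0,0],[0,0,0],[0,0,0]]' --grip '[5,5,5,5,5]'

```text
time: 46.9
eef_pos: [0.5285, 0.1191, 0.3297]
tcp_rot: [0.07, 0.998, -0.0, -0.0]
contact_force: [-0.4, -1.3, -5.7]
opening: 0.125
```

```bash
python3 - <<'E'
from h import *
s=ctrl.get_state(); M=R.from_quat(s['tcp_rot']).as_matrix(); print(s['time'],s['eef_pos'].round(4),M[:,0].round(3),M[:,2].round(3),s['contact_force'].round(2),s['wrist_torque'].round(2),s['qpos'].round(2))
E
python3 snap.py w12; python3 snap.py s12 scene; python3 -c "
import cv2,numpy as np
a=cv2.imread('pics/w12.png');b=cv2.imread('pics/s12.png')
cv2.imwrite('pics/c12.png',np.hstack([cv2.resize(a,(400,300)),b[200:500,300:700]]).repeat(1,0))"
```

```text
46.9 [0.5285 0.1191 0.3297] [-0.99   0.139  0.   ] [-0. -0. -1.] [-0.44 -1.32 -5.7 ] [-0.05  0.03 -0.02] [ 0.03 -0.07  1.79 -0.    1.43 -1.4 ]
46.9 [0.5285 0.1191 0.3297] [ 0.03 -0.07  1.79 -0.    1.43 -1.4 ]
46.95 [0.5285 0.1186 0.3297] [ 0.03 -0.07  1.79 -0.    1.43 -1.4 ]
```

View pics/c12.png

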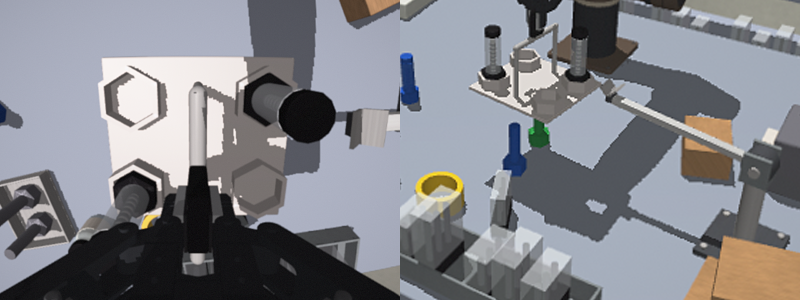

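The carrier hangs level with both tubes seated. Yaw is 172°, so it needs 0.8 units more. The saddle is visible at wrist px about (736,252), which I'll use as a cross-check.

Run:
```python
from h import *; import pickle
c=pickle.load(open('w12.pkl','rb')); q=.7; g=cv2.cvtColor(c['im'],cv2.COLOR_BGR2GRAY)
x0,x1,y0,y1=470,560,140,215
print('row176',g[176,470:560].tolist()); print('col515',g[130:220,515].tolist()); print('col500',g[130:220,500].tolist()); print('col545',g[130:220,545].tolist())
print(ray(c,np.array([(692,252),(736,252),(775,252)])*q,.251).round(4).tolist())
print(proj(c,[[.526,.281,.251],[.526,.281,.235]])/q)
```

```text
row176 [179, 178, 176, 178, 177, 178, 177, 176, 177, 177, 179, 179, 179, 158, 81, 23, 26, 27, 27, 28, 26, 36, 62, 83, 85, 84, 84, 82, 83, 86, 84, 88, 89, 85, 89, 81, 109, 168, 179, 179, 176, 174, 173, 173, 172, 174, 180, 179, 178, 176, 172, 175, 174, 176, 176, 179, 178, 180, 180, 175, 172, 173, 176, 176, 176, 175, 171, 170, 170, 171, 165, 167, 210, 220, 217, 216, 217, 214, 215, 214, 217, 214, 214, 214, 215, 213, 214, 215, 215, 214]
col515 [174, 175, 173, 174, 173, 175, 176, 175, 174, 175, 175, 175, 176, 175, 176, 175, 174, 175, 175, 176, 174, 154, 142, 161, 173, 176, 175, 173, 172, 174, 172, 173, 172, 173, 172, 173, 172, 173, 173, 173, 173, 175, 174, 174, 175, 175, 174, 177, 176, 176, 178, 180, 176, 179, 180, 178, 178, 178, 179, 179, 178, 179, 179, 181, 181, 179, 181, 180, 180, 179, 179, 177, 177, 177, 176, 177, 173, 175, 177, 174, 177, 176, 175, 174, 175, 176, 175, 175, 177, 173]
col500 [175, 177, 173, 174, 175, 176, 176, 175, 175, 177, 176, 177, 175, 176, 176, 174, 174, 176, 175, 176, 177, 177, 166, 119, 78, 71, 75, 83, 84, 84, 84, 85, 85, 85, 83, 86, 86, 85, 86, 88, 85, 85, 88, 89, 86, 86, 84, 86, 87, 88, 88, 87, 87, 89, 88, 89, 87, 85, 88, 87, 86, 88, 88, 87, 87, 89, 88, 90, 88, 85, 87, 87, 90, 112, 146, 169, 178, 176, 178, 176, 176, 177, 176, 176, 178, 176, 177, 176, 176, 177]
col545 [172, 171, 174, 172, 173, 172, 173, 173, 173, 171, 172, 174, 173, 173, 172, 173, 173, 173, 173, 174, 173, 176, 163, 115, 89, 89, 93, 101, 101, 111, 161, 210, 223, 221, 220, 220, 221, 222, 220, 221, 218, 218, 219, 219, 220, 217, 216, 214, 212, 213, 213, 215, 202, 167, 167, 173, 174, 175, 175, 174, 173, 172, 174, 173, 174, 172, 173, 174, 173, 174, 174, 175, 175, 174, 173, 174, 173, 173, 175, 174, 174, 174, 174, 173, 175, 174, 173, 175, 173, 174]
[[0.5179, 0.2577, 0.251], [0.5207, 0.2796, 0.251], [0.5232, 0.2998, 0.251]]
[[738.24767968 262.66053358]
 [718.32042227 255.26097603]]
```

send_rows --translation '[[0,0,0],[0,0,0]]' --rotation '[[0,0,-0.4],[0,0,-0.4]]' --grip '[5,5]'

```text
time: 47.25
eef_pos: [0.5286, 0.1184, 0.3298]
tcp_rot: [0.034, 0.999, -0.0, 0.0]
contact_force: [0.3, -0.1, -6.4]
opening: 0.128
```

Both measures agree within 2–3 mm: saddle at about (0.5265, 0.283). Aligning sideways, lowering to entry height and moving in along the arm.

send_rows --translation '[[0.22,0,0.5],[0.22,0,0.5],[0,0,0.5],[0,0.4,0],[0,0.6,0]]' --rotation '[[0,0,0],[0,0,0],[0,0,0],[0,0,0],[0,0,0]]' --grip '[5,5,5,5,5]'

```text
time: 47.88
eef_pos: [0.5179, 0.1507, 0.285]
tcp_rot: [0.036, 0.999, 0.0, 0.0]
contact_force: [0.2, 0.0, -4.8]
opening: 0.13
```

send_rows --translation '[[0,0.6,0],[0,0.6,0],[0,0.6,0],[0,0.6,0],[0,0.6,0]]' --rotation '[[0,0,0],[0,0,0],[0,0,0],[0,0,0],[0,0,0]]' --grip '[5,5,5,5,5]'

```text
time: 48.5
eef_pos: [0.5238, 0.2409, 0.2847]
tcp_rot: [0.035, 0.999, -0.0, -0.0]
contact_force: [-0.0, 0.0, -7.3]
opening: 0.126
```

send_rows --translation '[[0,0.5,0],[0,0.5,0],[0,0.4,0],[0,0.08,0],[0,0,0]]' --rotation '[[0,0,0],[0,0,0],[0,0,0],[0,0,0],[0,0,0]]' --grip '[5,5,5,5,5]'

```text
time: 49.12
eef_pos: [0.5269, 0.2837, 0.2847]
tcp_rot: [0.035, 0.999, -0.0, -0.0]
contact_force: [-0.2, -0.9, -5.4]
opening: 0.13
```

```bash
python3 - <<'E'
from h import *
s=ctrl.get_state(); M=R.from_quat(s['tcp_rot']).as_matrix(); print(s['time'],s['eef_pos'].round(4),M[:,0].round(3),s['contact_force'].round(2),s['wrist_torque'].round(2))
E
python3 snap.py w13; python3 snap.py s13 scene;python3 -c "
import cv2,numpy as np
a=cv2.imread('pics/w13.png');b=cv2.imread('pics/s13.png')
cv2.imwrite('pics/c13.png',np.vstack([np.hstack([cv2.resize(a,(400,300)),cv2.resize(b[20:260,420:740],(400,300))]),cv2.resize(a[150:450,200:600],(400,300)).repeat(2,1)[:, :800]]))"
```

```text
49.125 [0.5269 0.2837 0.2847] [-0.998  0.07   0.   ] [-0.18 -0.94 -5.36] [-0.03  0.02 -0.01]
49.125 [0.5269 0.2837 0.2847] [ 0.32  0.08  1.71 -0.    1.35 -1.18]
49.175 [0.5269 0.2835 0.2847] [ 0.32  0.08  1.71 -0.    1.35 -1.18]
```

View pics/c13.png

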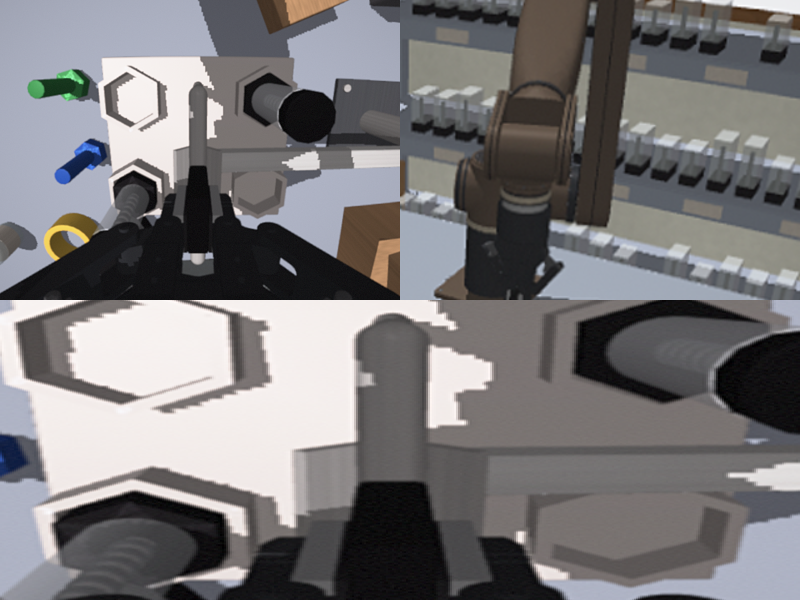

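The crossbar sits centred over the V block (bar at about 393, block 295–485 in the lower crop). Lowering gently.

send_rows --translation '[[0,0,0.15],[0,0,0.15],[0,0,0.15],[0,0,0.15],[0,0,0.1]]' --rotation '[[0,0,0],[0,0,0],[0,0,0],[0,0,0],[0,0,0]]' --grip '[5,5,5,5,5]'

```text
time: 49.85
eef_pos: [0.5268, 0.2837, 0.2633]
tcp_rot: [0.035, 0.999, -0.0, -0.0]
contact_force: [-0.5, -1.1, -3.7]
opening: 0.128
```

send_rows --translation '[[0,0,0.1],[0,0,0.1],[0,0,0.1],[0,0,0],[0,0,0]]' --rotation '[[0,0,0],[0,0,0],[0,0,0],[0,0,0],[0,0,0]]' --grip '[5,5,5,5,5]'

```text
time: 50.48
eef_pos: [0.5268, 0.2828, 0.2547]
tcp_rot: [0.035, 0.999, -0.001, -0.0]
contact_force: [-2.4, -4.1, -2.8]
opening: 0.128
```

send_rows --translation '[[0,-0.03,0.1],[0,-0.03,0.1],[0,0,0.1],[0,0,0.1],[0,0,0.1]]' --rotation '[[0,0,0],[0,0,0],[0,0,0],[0,0,0],[0,0,0]]' --grip '[5,5,5,5,5]'

```text
time: 51.1
eef_pos: [0.5267, 0.2813, 0.2397]
tcp_rot: [0.035, 0.999, -0.001, -0.0]
contact_force: [-3.4, -5.4, 0.1]
opening: 0.129
```

send_rows --translation '[[0,-0.03,0.1],[0,0,0.1],[0,0,0.1],[0,0,0],[0,0,0]]' --rotation '[[0,0,0],[0,0,0],[0,0,0],[0,0,0],[0,0,0]]' --grip '[5,5,5,5,5]'

```text
time: 51.72
eef_pos: [0.5267, 0.2808, 0.2307]
tcp_rot: [0.035, 0.999, -0.001, -0.0]
contact_force: [-3.5, -4.9, -0.8]
opening: 0.125
```

send_rows --translation '[[0.03,-0.05,0],[0.03,-0.05,0.05],[0,0,0.05],[0,0,0],[0,0,0]]' --rotation '[[0,0,0],[0,0,0],[0,0,0],[0,0,0],[0,0,0]]' --grip '[5,5,5,5,5]'

```text
time: 52.35
eef_pos: [0.5263, 0.2796, 0.2287]
tcp_rot: [0.035, 0.999, 0.002, 0.003]
contact_force: [4.2, 1.9, -1.3]
opening: 0.133
```

send_rows --translation '[[0,0,0.05],[0,0,0.05],[0,0,0],[0,0,0],[0,0,0]]' --rotation '[[0,0,0],[0,0,0],[0,0,0],[0,0,0],[0,0,0]]' --grip '[5,5,5,5,5]'

```text
time: 52.98
eef_pos: [0.5262, 0.2795, 0.2258]
tcp_rot: [0.035, 0.999, 0.002, 0.003]
contact_force: [3.5, 3.5, -1.0]
opening: 0.125
```

Run:
```python
from h import *
s=ctrl.get_state(); print(s['time'],s['eef_pos'].round(4),s['contact_force'].round(2),s['wrist_torque'].round(2))
```

```text
52.975 [0.5262 0.2795 0.2258] [ 3.47  3.55 -0.95] [ 0.64 -0.74 -0.08]
```

send_rows --translation '[[-0.03,0.03,0.05],[0,0,0.05],[0,0,0.05],[0,0,0.05],[0,0,0]]' --rotation '[[0,0,0],[0,0,0],[0,0,0],[0,0,0],[0,0,0]]' --grip '[5,5,5,5,5]'

```text
time: 53.6
eef_pos: [0.5261, 0.2794, 0.2188]
tcp_rot: [0.035, 0.999, 0.0, 0.001]
contact_force: [5.0, 2.8, 1.0]
opening: 0.128
```

send_rows --translation '[[0,0,0.05],[0,0,0.05],[0,0,0],[0,0,0],[0,0,0]]' --rotation '[[0,0,0],[0,0,0],[0,0,0],[0,0,0],[0,0,0]]' --grip '[5,5,5,5,5]'

```text
time: 54.22
eef_pos: [0.526, 0.2794, 0.2158]
tcp_rot: [0.035, 0.999, 0.0, 0.001]
contact_force: [4.4, 2.8, 1.1]
opening: 0.122
```

send_rows --translation '[[0,0,0],[0,0,0],[0,0,0],[0,0,0],[0,0,0]]' --rotation '[[0,0,0],[0,0,0],[0,0,0],[0,0,0],[0,0,0]]' --grip '[5,5,5,5,5]'

```text
time: 54.85
eef_pos: [0.526, 0.2793, 0.2158]
tcp_rot: [0.035, 0.999, 0.0, 0.001]
contact_force: [4.0, 2.5, 0.6]
opening: 0.129
```

send_rows --translation '[[-0.04,0.02,-0.1],[0,0,0],[0,0,0],[0,0,0],[0,0,0]]' --rotation '[[0,0,0],[0,0,0],[0,0,0],[0,0,0],[0,0,0]]' --grip '[5,5,5,5,5]'

```text
time: 55.48
eef_pos: [0.5263, 0.2794, 0.2183]
tcp_rot: [0.035, 0.999, -0.0, -0.001]
contact_force: [0.7, 0.8, 0.5]
opening: 0.127
```

send_rows --translation '[[0,0,0],[0,0,0],[0,0,0],[0,0,0],[0,0,0]]' --rotation '[[0,0,0],[0,0,0],[0,0,0],[0,0,0],[0,0,0]]' --grip '[5,5,5,5,5]'

```text
time: 56.1
eef_pos: [0.5264, 0.2795, 0.2184]
tcp_rot: [0.035, 0.999, -0.0, -0.001]
contact_force: [-1.8, -0.4, 0.6]
opening: 0.13
```

send_rows --translation '[[0,0,0],[0,0,0],[0,0,0],[0,0,0],[0,0,0]]' --rotation '[[0,0,0],[0,0,0],[0,0,0],[0,0,0],[0,0,0]]' --grip '[5,5,5,5,5]'

```text
time: 56.72
eef_pos: [0.5265, 0.2795, 0.2185]
tcp_rot: [0.035, 0.999, -0.0, -0.001]
contact_force: [-5.1, -1.5, 0.1]
opening: 0.128
```

The arm has settled under the full weight (vertical force about 0, sunk about 44 mm, roughly 0.15 rad) and has been held for nearly 2 s. Releasing.

send_rows --translation '[[0,0,0],[0,0,0],[0,0,0],[0,0,0],[0,0,0]]' --rotation '[[0,0,0],[0,0,0],[0,0,0],[0,0,0],[0,0,0]]' --grip '[14,18,24,30,36]'

```text
time: 57.35
eef_pos: [0.527, 0.2797, 0.2188]
tcp_rot: [0.035, 0.999, 0.0, 0.0]
contact_force: [0.1, 0.2, 0.3]
opening: 0.422
```

send_rows --translation '[[0,0,0],[0,0,0],[0,0,-0.3],[0,0,-0.5],[0,0,-0.8]]' --rotation '[[0,0,0],[0,0,0],[0,0,0],[0,0,0],[0,0,0]]' --grip '[40,40,40,40,40]'

```text
time: 57.98
eef_pos: [0.5267, 0.2796, 0.2676]
tcp_rot: [0.035, 0.999, -0.0, -0.0]
contact_force: [-0.3, -0.2, 0.7]
opening: 0.469
```

send_rows --translation '[[0,0,-1],[0,0,-1],[0,0,-1],[0,0,-1],[0,0,-1]]' --rotation '[[0,0,0],[0,0,0],[0,0,0],[0,0,0],[0,0,0]]' --grip '[40,40,40,40,40]'

```text
time: 58.6
eef_pos: [0.5268, 0.2796, 0.4195]
tcp_rot: [0.035, 0.999, 0.0, 0.001]
contact_force: [-0.1, 0.5, 0.7]
opening: 0.465
```

Run:
```python
from carr import *
import pickle
s=ctrl.get_state(); print(s['time'],s['eef_pos'].round(4),s['contact_force'].round(2))
c=cam('wrist'); pickle.dump(c,open('w14.pkl','wb'))
# carrier plate at hanging height: fraction of white; predicted pixels of plate corners if base z=.083, yaw 86, centre (.5265,.2795)
th=np.radians(86.2); Rm=np.array([[np.cos(th),-np.sin(th)],[np.sin(th),np.cos(th)]])
im=c['im'].astype(float); rt=(im[...,2]/(im[...,0]+1)>1).astype(np.uint8)
k=max(cv2.findContours(cv2.morphologyEx(rt,cv2.MORPH_OPEN,np.ones((3,3))),0,2)[0],key=cv2.contourArea)
print('plate contour box',cv2.boundingRect(k),cv2.contourArea(k))
P=[[*(np.array([.5265,.2795])+Rm@np.array(m)),.199-.116+.008] for m in((.1,.092),(.1,-.092),(-.1,-.092),(-.1,.092))]
print('pred plate corners',proj(c,P).round(0).tolist())
print('approx',cv2.approxPolyDP(cv2.convexHull(k),5,True).reshape(-1,2).tolist())
d=(c['im'].max(2)<60); Q=proj(c,[.5265,.2795,.083+.168])[0]; print('tab pred',Q)
t=proj(c,[[*(np.array([.5265,.2795])+Rm@np.array(m)),.083+.133] for m in((.068,.05),(-.068,-.05))]); print('cap pred',t.round(0).tolist(),[bool(d[int(v),int(u)]) if 0<=v<420 and 0<=u<560 else None for u,v in t])
```

```text
58.6 [0.5268 0.2796 0.4195] [-0.08  0.51  0.68]
plate contour box (199, 87, 226, 150) 18517.0
pred plate corners [[355.0, 87.0], [348.0, 223.0], [206.0, 224.0], [198.0, 87.0]]
approx [[199, 88], [353, 88], [424, 181], [346, 223], [278, 236], [229, 223], [204, 209]]
tab pred [277.05901338 186.91925043]
cap pred [[347.0, 127.0], [212.0, 226.0]] [True, True]
```

The hanging plate corners, tab and tube caps match the prediction within about 2 px. Checking for stillness over about 1.2 s before handing in.

send_rows --translation '[[0,0,0],[0,0,0],[0,0,0],[0,0,0],[0,0,0]]' --rotation '[[0,0,0],[0,0,0],[0,0,0],[0,0,0],[0,0,0]]' --grip '[40,40,40,40,40]'

```text
time: 59.28
eef_pos: [0.5268, 0.2796, 0.4162]
tcp_rot: [0.035, 0.999, -0.0, -0.0]
contact_force: [0.4, 0.6, 0.6]
opening: 0.467
```

send_rows --translation '[[0,0,0],[0,0,0],[0,0,0],[0,0,0],[0,0,0]]' --rotation '[[0,0,0],[0,0,0],[0,0,0],[0,0,0],[0,0,0]]' --grip '[40,40,40,40,40]'

```text
time: 59.9
eef_pos: [0.5269, 0.2797, 0.4168]
tcp_rot: [0.035, 0.999, 0.0, 0.0]
contact_force: [-0.3, 0.0, -0.4]
opening: 0.474
```

Run:
```python
from h import *; import pickle
a=pickle.load(open('w14.pkl','rb'))['im']; b=cam('wrist')['im']
print('moved px frac',(np.abs(a[60:260].astype(int)-b[60:260]).max(2)>40).mean())
t0=pickle.load(open('top0.pkl','rb'))['im']; T=cam('top'); t1=T['im']
# tray: plug tops expected grey in tray; bystander patches unchanged
for n,p in dict(flat=(.613,-.395,.05),jar=(.742,-.128,.05),case=(.48,-.47,.014),blue=(.462,-.279,.06)).items():
    u,v=proj(T,p)[0].astype(int); d=np.abs(t0[v-10:v+10,u-10:u+10].astype(int)-t1[v-10:v+10,u-10:u+10]).max(2); print(n,(d>40).mean().round(3))
for p in((.714,-.2535,.122),(.646,-.258,.122)):
    u,v=proj(T,p)[0].astype(int); print('plug top px',t1[v,u],'before',t0[v,u])
print(ticket.sign_off())
```

```text
moved px frac 0.02258035714285714
flat 0.0
jar 0.0
case 0.028
blue 0.0
plug top px [95 89 92] before [146 147 153]
plug top px [126 123 126] before [164 168 174]
the job is handed in; nothing more can be done
None
```

I did the whole job and handed it in at about 60 s of the 210 s allowed; the hand-in reports no verdict.

- **Plugs:** both grey plugs stand in the steel tray. My last wrist picture of the tray showed two stems, and the top camera still sees grey at both spots.
- **Tubes:** only two real tubes were on the bench. I put them in diagonally opposite pockets so the carrier would balance. Each went in to its expected height with a light 9–12 N press. The first needed a few small turns back and forth; the second dropped in directly.
- **Carrier:** it hangs in the saddle. I held it until the vertical force at the gripper was about zero, then released. From the gripper height the arm sank about 44 mm, or roughly 0.15 rad; I had no direct reading of the arm angle.

**Last checks:**
- **Position:** the three clearly visible plate corners were within about 2 px of where they should be, and the tube caps were where predicted.
- **Bystanders:** the top-camera patches of the flat pack, jar, caliper case and blue look-alike were essentially unchanged. I did not patch-check the drill pack, carton or tape roll.

**What disagreed:**
- **Carrier shift:** it moved about 8 mm and 3° when the plugs came out, so I measured it again before inserting the tubes.
- **Sideways force:** it swung by up to about 5 N during the lowering. I corrected this by millimetres, but the last reading before release was still about 5 N.
- **Stillness check:** about 2% of pixels changed over 1.2 s. The camera also rose and fell by about 3 mm in that time, so I put this down to the camera rather than the carrier.

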